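# Close down the watchmaker's bench

### The arm

A 6-joint arm with a two-finger parallel gripper is mounted at the origin on the work surface. World frame = base frame: x ahead of the robot, y to its left, z up, the work surface at z = 0. Lengths are in m, angles in rad, forces in N, time in s.
With the tool pointing down it reaches from about 0.25 to 0.775 m from the base axis. Payload 4 kg.
Tool frame: the origin (TCP) lies midway between the tips of the shut fingers; the grasp point (between the pads) lies 19 mm behind it; z points along the fingers, y is the direction in which the jaws open and shut (so a half turn about z gives the same grasp; the last joint's range is limited). The gripper opens to 94 mm and grips with 3 to 60 N. Pads are 16 mm wide; open, the fingers measure 119 mm over their backs; the gripper's body (75 mm by 177 mm) begins 78 mm behind the grasp point.
Start: joints at [1.176, 0.087, 1.371, -0, 1.684, -0.103], TCP at [0.158, 0.527, 0.206] pointing down, gripper open.
Joint ranges: [-3.1, 3.1], [-0.76, 2.03], [0.27, 2.55], [-1.08, 4.22], [0.17, 2.65], [-2.57, 2.57]. Speed limits (rad/s): [2.79, 2.79, 3.14, 3.14, 3.14, 3.14].

### API

Orientations are given as a 3x3 rotation matrix whose columns are the frame's x, y, z axes.
In Python, from rig import arm, viewer, ticket gives the robot as it stands. The module is installed in compiled form; this text tells all that it offers.
- The arm moves only by the tool drive_tool, never from a script. Its argument "increments" is text: rows parted by semicolons, each of 7 numbers parted by spaces: the closure in counts, from 0 (fully open) to 255 (shut), then the shift along the tool's x, y, z in cm, then the turn, a rotation vector about the tool's x, y, z in degrees. A call has 1 to 12 rows; each row shifts and turns the commanded pose from where the row before left it, along the tool's axes as they then stand; what a row does not reach is not made up. A row lasts 1/12 s, in which the tool goes at most 41.7 mm and 7.16 degrees, less where a joint would pass 70% of its speed; a pose out of reach is approached as far as the arm can. A call is refused whole if a number of a shift passes 4.17 or a number of a turn 7.16, either way. A call with a gripper value outside its range is refused whole. The fingers move at their own pace and stop on an object; "squeeze" is the grip in N (left out, the last holds). Time passes only in rows, so rows that do not move let the fingers close. It gives the time, the measured TCP pose, the force and the opening at its end, in the units of the state.
- arm.observe(): the state, without advancing time (a new reading comes with each control period).
- viewer.grab_frame(name): name is "side" or "top"; returns a dict with "color" (400x640x3 uint8, red, green, blue), "fx", "fy", "cx", "cy" (pixels), "rvec" (rotation vector, rad) and "tvec" (3), from world to camera coordinates, as OpenCV has them. Camera axes: x right, y down, z forward; pixel columns grow to the right and rows downward; lengths in m; the calibration is good to about 2 mm. A picture is of the moment at which its call begins. There is no depth.
- ticket.sign_off(): hands the job in, once; it reports no verdict.
The state is a dict: "clock": time; "joints": joint angles; "qd": joint speeds; "tau": joint torques, N m; "tool_pos": TCP position; "ee_rot": TCP orientation; "wrist_force": force on the tool from outside, world axes, zero at the start; "moment": the same for the moment, N m; "finger_gap": opening from 0.0 (shut) to 1.0 (fully open).
Only numpy, scipy, OpenCV 4.12 (cv2) and the standard library are available. Lean on these libraries where they do the work, as an engineer would, in place of code of your own. Each camera call takes 0.05 s, during which the arm holds its last target.

### The job

Close down the watchmaker's bench: set the movement in its holder in the middle of the large round wooden base and put the dust cover over it, stand the loupe on its wide end in the small round dish, lay the case opener along the long tray, and stack the loose parts box on the one on the wooden plate so that its recesses lock over the lid lugs. Each thing must sit flat and inside its holder's rim; keep the movement upright, and set the movement and the loupe down rather than dropping them.

Things in the scene. Friction and masses are not known exactly. Their poses are not given: they have to be found in the camera images.
- movement: Loose. Watch movement in its holder, about 90 g: a round red plastic foot (44 mm diameter, 14 mm high), on it an aluminium block 36 mm (its x) by 28 mm (its y), from 14 to 32 mm above the underside, and on top a brass disc 25 mm across, up to 37 mm. Easily gripped across the block's 28 mm. Origin: centre of the underside; z up.
- cover: Loose. Dust cover, about 130 g: a grey plastic upside-down cup, 84 mm outside and 76 mm inside diameter, 46 mm high (42 mm clear inside), open below, with an upright black knob in the middle of its top, 18 mm diameter, from 46 to 68 mm above the underside. Origin: centre of the open underside; z up.
- loupe: Loose. Green eye loupe standing on its wide eye end, about 45 g: foot 44 mm diameter and 8 mm high, tapering to a 32 mm diameter barrel from 16 to 40 mm above the underside, glass lens on top. Origin: centre of the underside; z up.
- parts_box: Loose. Closed aluminium parts box standing on the bench, about 150 g, 70 mm (x) by 46 mm (y) by 24 mm high. Two dark lugs 10 x 10 mm, 4.5 mm high, on its lid 19 mm either side of the centre along x. Below them in the underside two recesses 21 x 21 mm, 6 mm deep, which fit over another box's lugs either way round. Origin: centre of the underside; z up.
- opener: Loose. Watch case opener lying flat, about 60 g, 114 mm long along its x: black handle 16 x 16 mm from x = -57 to +23 mm, thin steel blade from x = +23 to +57 mm, 6 to 10 mm above the underside. Origin: middle of the whole length, on the underside; the handle's middle is at x = -17 mm, close to the centre of mass; z up.
- round_base: Fixed. Large round wooden base for the movement and its dust cover, 114 mm outside diameter; its floor is 6 mm above the bench, with a rim 102 mm inside diameter that stands 10 mm above the bench; a grey felt spot 46 mm across marks the middle of the floor. Origin: centre of its underside, at bench height; z up.
- loupe_dish: Fixed. Small round wooden dish for the loupe, 80 mm outside diameter; its floor is 4 mm above the bench, with a rim 66 mm inside diameter that stands 9 mm above the bench. Origin: centre of its underside, at bench height; z up.
- lower_box: Fixed. Bottom box of the stack: a like aluminium box (70 x 46 x 24 mm) fastened on a wooden plate 100 mm (x) by 76 mm (y), 5 mm thick. Lid top 29 mm above the bench; two lugs 10 x 10 mm, 4.5 mm high, 19 mm either side of the centre along x. A box locked on it has its underside 29 mm above the bench. Origin: centre of the plate's underside, at bench height; z up.
- long_tray: Fixed. Long low wooden tray for the case opener, 146 mm (x) by 48 mm (y) outside, 136 by 38 mm inside; its floor is 5 mm above the bench, its rim 8 mm above the bench. Origin: centre of its underside, at bench height; z up.

How it is judged:
At the end, for the whole second after the job is handed in: Flat on their holders' floors, released, at rest, tilted under 0.1 rad: movement and cover within 14 mm of the base's centre, loupe 15 mm of its dish's, opener 15 mm along, 14 mm across, 0.3 rad of its tray; parts box locked over the lugs: within 10 mm, 0.5 rad, underside 3 mm of the lid (horizontal distance between each of movement, cover and round_base below 0.014 m and z of each of movement, cover in the frame of round_base below 0.009 m and horizontal distance between loupe and loupe_dish below 0.015 m and z of loupe in the frame of loupe_dish below 0.007 m and horizontal distance between parts_box and lower_box below 0.01 m and z of parts_box in the frame of lower_box below 0.0315 m and angle between the x axis of parts_box and the x axis of lower_box, either way round below 0.5 rad and x of opener in the frame of long_tray between -0.015 and 0.015 m and y of opener in the frame of long_tray between -0.014 and 0.014 m and z of opener in the frame of long_tray below 0.0065 m and angle between the x axis of opener and the x axis of long_tray, either way round below 0.3 rad and angle between each of movement, cover, loupe, parts_box, opener's own z axis and vertical below 0.1 rad and linear speed of each of movement, cover, loupe, parts_box, opener below 0.02 m/s); the robot touches nothing.
It fails at once if The movement is tipped (more than 0.6 rad from upright) (angle between movement's own z axis and vertical above 0.6 rad).
It fails at once if The movement is dropped (faster than 0.65 m/s with no finger on it) (linear speed of movement above 0.65 m/s and contact force between movement and the fingers below 0.05 N).
It fails at once if The loupe is dropped (faster than 0.65 m/s with no finger on it) (linear speed of loupe above 0.65 m/s and contact force between loupe and the fingers below 0.05 N).
It also fails if it takes over 120 s, if anything falls off the work surface, if the arm or the gripper's body presses on something with over 40 N, if the wrist force passes 120 N, or if a joint passes its speed limit or range.

## Working session

There is one attempt and no reset: what is moved stays moved. The work goes in short steps, Python scripts to look and compute and a tool call to move; the robot and the scene stay as the last step left them, time stands still between calls to the robot, and variables do not carry over. Pictures are saved under pics/ and viewed, and the job is handed in when it is done.

Besides the shell and the picture viewer there is one more tool, called after "Request:" by a JSON object that holds its "api" and its "payload", one argument or row to a line. drive_tool: Moves the arm, as the interface text tells. Its arguments: {"type":"object","properties":{"increments":{"type":"string"},"squeeze":{"type":"number"}},"required":["increments"]}

```bash
mkdir -p pics
cat > h.py <<'E'
import numpy as np, cv2
from rig import arm, viewer, ticket
def grab(n,fn=None):
    f=viewer.grab_frame(n)
    if fn: cv2.imwrite('pics/'+fn,f['color'][:,:,::-1])
    return f
def cal(f):
    R,_=cv2.Rodrigues(np.array(f['rvec'],float)); t=np.array(f['tvec'],float).ravel()
    K=np.array([[f['fx'],0,f['cx']],[0,f['fy'],f['cy']],[0,0,1.]])
    return R,t,K
def p2w(f,u,v,z):
    R,t,K=cal(f); d=R.T@np.linalg.inv(K)@np.array([u,v,1.]); c=-R.T@t
    return c+d*(z-c[2])/d[2]
def w2p(f,p):
    R,t,K=cal(f); q=K@(R@np.array(p,float)+t); return q[:2]/q[2]
E
python3 - <<'E'
from h import *
import pickle
f=grab('top','top0.png');g=grab('side','side0.png')
pickle.dump((f,g),open('f0.pkl','wb'))
for x in(f,g):
    R,t,K=cal(x);print(-R.T@t,R.round(3).tolist(),K[0,0])
s=arm.observe();print(s)
E
```

```text
[0.43959892 0.01633118 1.25338289] [[0.027, -0.999, 0.028], [-0.999, -0.028, -0.046], [0.047, -0.026, -0.999]] 492.5377667006808
[-0.12213202 -0.67214395  0.79109663] [[0.729, -0.685, 0.012], [-0.424, -0.465, -0.778], [0.538, 0.561, -0.629]] 390.36296344089374
{'clock': 0.1, 'joints': array([ 1.17591322e+00,  8.78670233e-02,  1.37204275e+00, -9.53338313e-06,
        1.68359636e+00, -1.03138574e-01]), 'qd': array([ 4.96696030e-04, -4.99188106e-04, -4.53459985e-03,  3.50672294e-05,
       -1.65791124e-03,  1.20454648e-03]), 'tau': array([ 1.70783394e-03, -3.41249299e+01, -3.03302550e+01,  7.18916254e-02,
        3.04161001e-02, -8.06641947e-05]), 'tool_pos': array([0.1580378 , 0.52631136, 0.20445953]), 'ee_rot': array([[-9.57743192e-01,  2.87623799e-01, -7.27372064e-04],
       [ 2.87624658e-01,  9.57741575e-01, -1.76986461e-03],
       [ 1.87579284e-04, -1.90428592e-03, -9.99998169e-01]]), 'wrist_force': array([ 0.12314736, -0.45615657,  0.17107121]), 'moment': array([-0.02778935, -0.03618619, -0.00257865]), 'finger_gap': 0.9997220734701674}
```

View pics/top0.png

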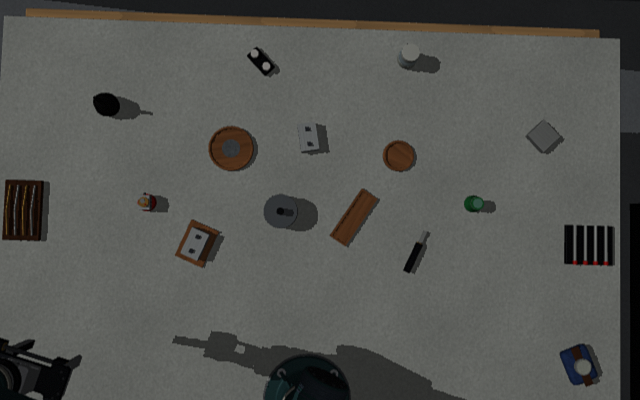

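View pics/side0.png

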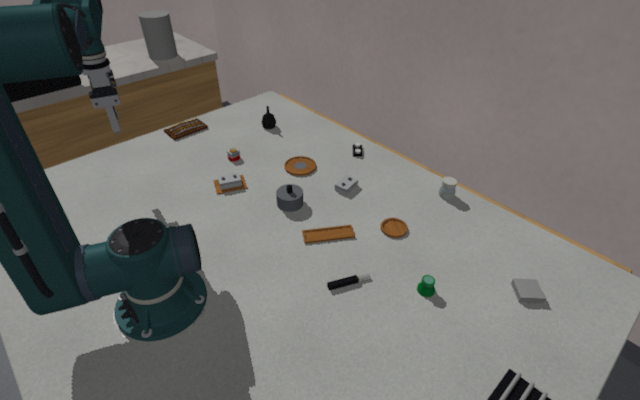

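All the objects show in both pictures. In the top view, by pixel: base (232,148), movement (148,202), cover (281,211), lower box (198,243), loose box (310,138), dish (399,156), loupe (474,204), tray (355,217), opener (416,252). Next I'll zoom in to measure them.

Run:
```python
from h import *
import pickle
f,g=pickle.load(open('f0.pkl','rb'))
im=f['color'][:,:,::-1]
def crop(x,y,w,h,s,fn):
    c=cv2.resize(im[y:y+h,x:x+w],None,fx=s,fy=s,interpolation=cv2.INTER_CUBIC)
    c=np.clip(c.astype(float)*1.6,0,255).astype(np.uint8)
    for i in range(0,w,10):
        cv2.line(c,(i*s,0),(i*s,6 if i%50 else 14),(0,255,255),1); 
        if i%20==0: cv2.putText(c,str(x+i),(i*s,22),0,.35,(0,255,255),1)
    for j in range(0,h,10):
        cv2.line(c,(0,j*s),(6,j*s),(0,255,255),1)
        if j%20==0: cv2.putText(c,str(y+j),(8,j*s+4),0,.35,(0,255,255),1)
    cv2.imwrite('pics/'+fn,c)
crop(130,115,200,155,4,'c1.png'); crop(320,120,180,160,4-0,'c2.png')
```

```text
(no output)
```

View pics/c1.png

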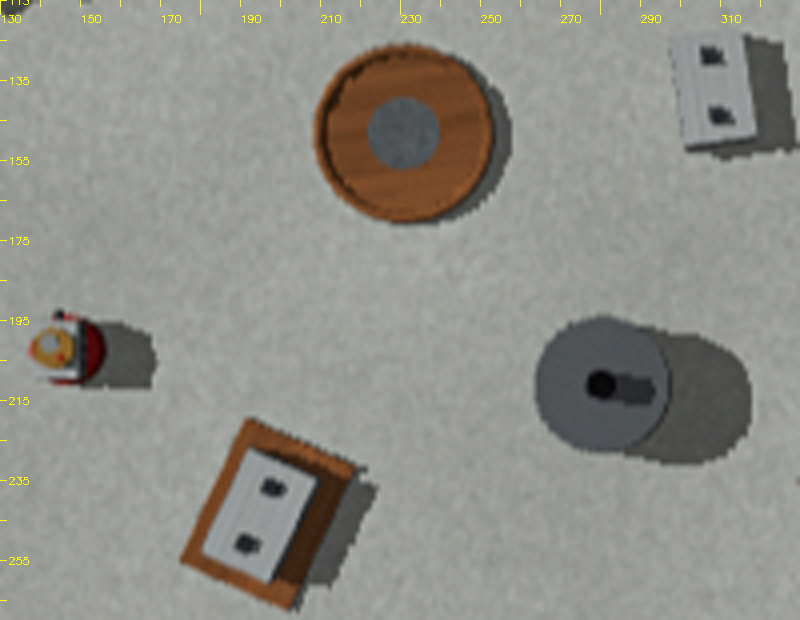

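View pics/c2.png

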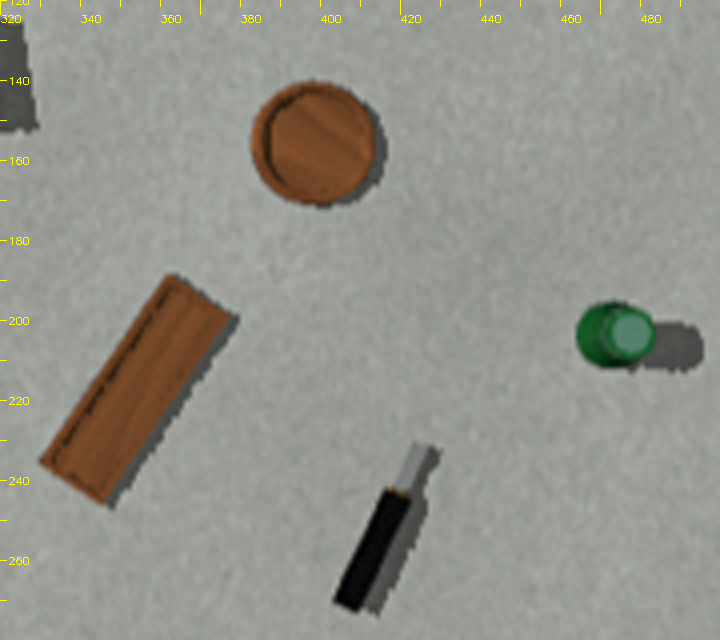

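```bash
cat > ov.py <<'E'
from h import *
import pickle
def circ(r,z,n=48):
    a=np.linspace(0,2*np.pi,n+1); return np.c_[r*np.cos(a),r*np.sin(a),0*a+z]
def rect(a,b,z,cx=0): return np.array([[cx-a/2,-b/2,z],[cx+a/2,-b/2,z],[cx+a/2,b/2,z],[cx-a/2,b/2,z],[cx-a/2,-b/2,z]])
M=1e-3
S={'movement':[circ(22,0),circ(22,14),rect(36,28,14),rect(36,28,32),circ(12.5,37)],
'cover':[circ(42,0),circ(42,46),circ(9,68)],
'loupe':[circ(22,0),circ(22,8),circ(16,40)],
'parts_box':[rect(70,46,0),rect(70,46,24),rect(10,10,28.5,19),rect(10,10,28.5,-19)],
'opener':[rect(80,16,0,-17),rect(80,16,16,-17),rect(34,9,10,40)],
'round_base':[circ(57,0),circ(57,10),circ(23,6)],
'loupe_dish':[circ(40,0),circ(40,9),circ(33,9)],
'lower_box':[rect(100,76,5),rect(70,46,29),rect(10,10,33.5,19),rect(10,10,33.5,-19)],
'long_tray':[rect(146,48,0),rect(146,48,8),rect(136,38,8)]}
def draw(f,poses,centers,fn,s=6,w=44,hh=32,cols=3,gain=1.6):
    tiles=[]
    for n in centers:
        x,y,yaw,z0=poses[n]
        u,v=w2p(f,[x,y,z0+.01]); x0=int(u-w/2);y0=int(v-hh/2)
        x0=max(0,min(640-w,x0));y0=max(0,min(400-hh,y0))
        c=cv2.resize(f['color'][y0:y0+hh,x0:x0+w,::-1],None,fx=s,fy=s,interpolation=cv2.INTER_CUBIC)
        c=np.clip(c.astype(float)*gain,0,255).astype(np.uint8)
        for k,l in enumerate(S[n]):
            R=np.array([[np.cos(yaw),-np.sin(yaw),0],[np.sin(yaw),np.cos(yaw),0],[0,0,1]])
            p=(l*M)@R.T+[x,y,z0]
            q=np.array([w2p(f,a) for a in p]); q=((q+.5-[x0,y0])*s)
            cv2.polylines(c,[np.round(q*8).astype(np.int32)],False,[(0,255,255),(0,255,0),(255,0,255),(255,255,0),(255,255,255)][k],1,cv2.LINE_AA,3)
        cv2.putText(c,n,(3,12),0,.4,(0,0,255),1); tiles.append(c)
    while len(tiles)%cols: tiles.append(tiles[0]*0)
    cv2.imwrite('pics/'+fn,np.vstack([np.hstack(tiles[i:i+cols]) for i in range(0,len(tiles),cols)]))
E
cat > p0.py <<'E'
from ov import *
f,g=pickle.load(open('f0.pkl','rb'))
c1=lambda a,b:(130+a/4-.375,115+b/4-.375)
c2=lambda a,b:(320+a/4-.375,120+b/4-.375)
P=lambda uv,z:p2w(f,*uv,z)[:2]
def mid(a,b,z,add=0):
    p,q=P(a,z),P(b,z); m=(p+q)/2; d=q-p
    return [m[0],m[1],float(np.arctan2(d[1],d[0])+add),0.],np.linalg.norm(d)
poses={}
poses['movement']=[*P(c1(52,347),.037),0.,0.]
poses['cover']=[*P(c1(601,384),.068),0.,0.]
poses['round_base']=[*P(c1(404,132),.006),0.,0.]
poses['loupe']=[*P(c2(632,333),.040),0.,0.]
poses['loupe_dish']=[*P(c2(314,144),.009),0.,0.]
poses['lower_box'],d1=mid(c1(247,544),c1(273,488),.0335)
poses['parts_box'],d2=mid(c1(720,116),c1(711,56),.0285)
# opener: handle end mid to blade/handle junction
a=P(c2(346,605),.016);b=P(c2(397,491),.016); d=b-a;yaw=np.arctan2(d[1],d[0]); c=(a+b)/2+.017*np.array([np.cos(yaw),np.sin(yaw)])
poses['opener']=[*c,yaw,0.]; d3=np.linalg.norm(d)
cs=[P(c2(*k),.008) for k in((172,273),(236,317),(107,503),(40,461))]
m=np.mean(cs,0);d=(cs[0]+cs[1]-cs[2]-cs[3])/2
poses['long_tray']=[*m,np.arctan2(d[1],d[0]),0.]
if __name__=='__main__':
    print(d1,d2,d3,np.linalg.norm(d))
    for k,v in poses.items(): print(k,np.round(v,4),'r',np.hypot(*v[:2]).round(3))
    small=['movement','cover','loupe','parts_box','loupe_dish','lower_box']
    draw(f,poses,small,'o1.png'); draw(g,poses,small,'o2.png')
    draw(f,poses,['round_base','opener','long_tray'],'o3.png',s=4,w=64,hh=64); draw(g,poses,['round_base','opener','long_tray'],'o4.png',s=4,w=64,hh=44)
E
python3 p0.py
```

```text
0.03753070290879266 0.03821203317150263 0.07852451965245019 0.1446870535588883
movement [0.4765 0.4143 0.     0.    ] r 0.631
cover [0.4625 0.0767 0.     0.    ] r 0.469
round_base [0.6199 0.2094 0.     0.    ] r 0.654
loupe [ 0.4957 -0.4123  0.      0.    ] r 0.645
loupe_dish [ 0.6121 -0.2171  0.      0.    ] r 0.649
lower_box [ 0.3766  0.2847 -0.3973  0.    ] r 0.472
parts_box [0.6516 0.0129 0.1756 0.    ] r 0.652
opener [ 0.3726 -0.2637 -0.4055  0.    ] r 0.456
long_tray [ 0.4534 -0.1089 -0.5862  0.    ] r 0.466
```

View pics/o1.png

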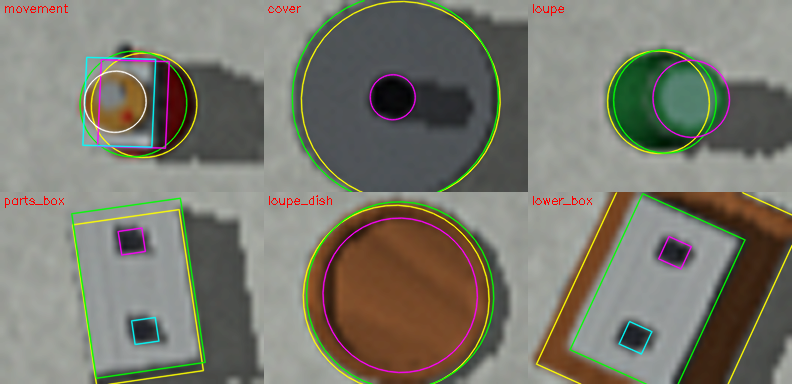

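View pics/o2.png

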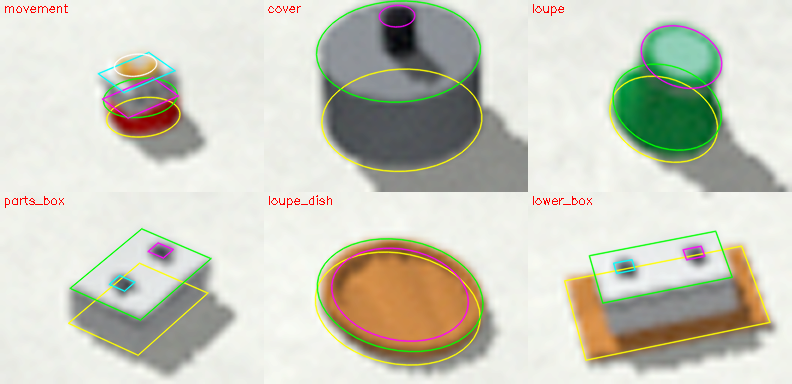

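View pics/o3.png

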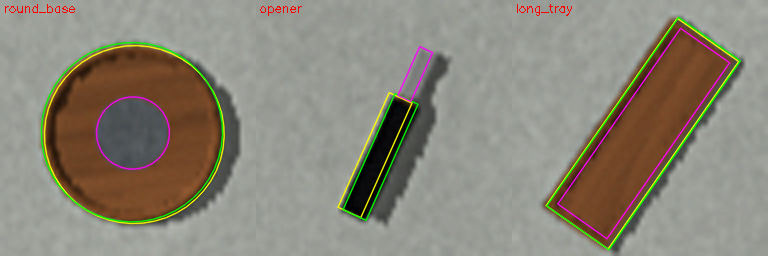

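View pics/o4.png

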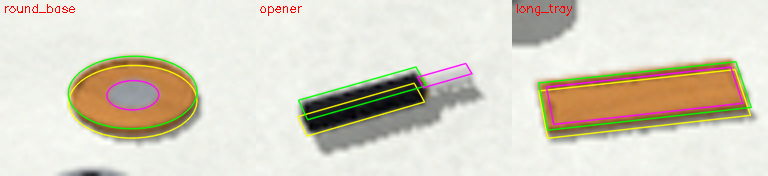

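The projected outlines match both views to about a pixel (2-3 mm). The movement's yaw still needs a closer look.

Run:
```python
from p0 import *
import ov
tiles=[]
for F,nm in((f,'t'),(g,'s')):
    row=[]
    for yaw in(None,-.15,0.05):
        p={'movement':[.4765,.4143,yaw or 0,0]}
        bak=S['movement']
        if yaw is None: S['movement']=[]
        draw(F,p,['movement'],'tmp.png',s=12,w=22,hh=22,cols=1,gain=1.4 if nm=='t' else 1.0)
        S['movement']=bak
        row.append(cv2.imread('pics/tmp.png'))
    tiles.append(np.hstack(row))
cv2.imwrite('pics/mv.png',np.vstack(tiles))
```

```text
(no output)
```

View pics/mv.png

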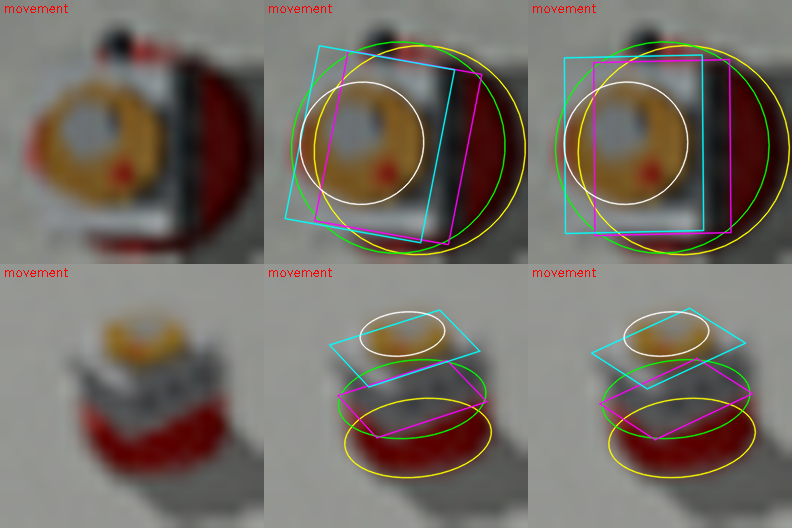

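The movement's yaw is about 0.03 rad, so the jaws should lie along world y, about 91.7°. I'll rotate first, then travel to above the movement.

```bash
cat > plan.py <<'E'
import sys
from h import *
# plan.py x y z alphadeg : total turn about tool z, then shift in tool axes (cm) after turn
x,y,z,al=map(float,sys.argv[1:5])
s=arm.observe();R=np.array(s['ee_rot']);p=np.array(s['tool_pos'])
a=np.degrees(np.arctan2(R[1,1],R[0,1]))
th=(a-al+90)%180-90
b=np.radians(a-th); Y=np.array([np.cos(b),np.sin(b),0]);X=np.array([-Y[1],Y[0],0])
d=np.array([x,y,z])-p
print('clock',round(s['clock'],2),'pos',p.round(4),'alpha',a.round(2),'tilt',R[:2,2].round(4),'gap mm',round(s['finger_gap']*94,1),'F',np.round(s['wrist_force'],1))
print('turn',th.round(2),'shift cm',(np.array([d@X,d@Y,-d[2]])*100).round(2))
E
python3 plan.py .4765 .4138 .12 91.7
```

```text
clock 0.1 pos [0.158  0.5263 0.2045] alpha 73.28 tilt [-0.0007 -0.0018] gap mm 94.0 F [ 0.1 -0.5  0.2]
turn -18.42 shift cm [-31.5  -12.19   8.45]
```

Request:
{"api": "drive_tool", "payload": {
  "increments": "0 0 0 0 0 0 -6.1; 0 0 0 0 0 0 -6.1; 0 0 0 0 0 0 -6.1",
  "squeeze": 15
}}

```text
clock: 0.35
tool_pos: [0.1581, 0.5264, 0.2047]
ee_rot: [[-0.999, -0.033, -0.001], [-0.033, 0.999, -0.001], [0.001, -0.001, -1.0]]
wrist_force: [-0.2, 0.1, -0.6]
finger_gap: 1.002
```

Request:
{"api": "drive_tool", "payload": {
  "increments": "0 -3.15 -1.22 0 0 0 0; 0 -3.15 -1.22 0 0 0 0; 0 -3.15 -1.22 0 0 0 0; 0 -3.15 -1.22 0 0 0 0; 0 -3.15 -1.22 0 0 0 0; 0 -3.15 -1.22 0 0 0 0; 0 -3.15 -1.22 0 0 0 0; 0 -3.15 -1.22 0 0 0 0; 0 -3.15 -1.22 0 0 0 0; 0 -3.15 -1.22 0 0 0 0; 0 0 0 0 0 0 0; 0 0 0 0 0 0 0"
}}

```text
clock: 1.35
tool_pos: [0.4776, 0.4123, 0.204]
ee_rot: [[-1.0, -0.025, -0.002], [-0.025, 1.0, -0.001], [0.002, -0.001, -1.0]]
wrist_force: [-0.8, -0.2, -0.2]
finger_gap: 0.999
```

```bash
python3 plan.py .4765 .4138 .05 91.7
```

```text
clock 1.35 pos [0.4776 0.4123 0.204 ] alpha 91.41 tilt [-0.0022 -0.0011] gap mm 93.9 F [-0.8 -0.2 -0.2]
turn -0.29 shift cm [ 0.1   0.15 15.4 ]
```

Request:
{"api": "drive_tool", "payload": {
  "increments": "0 0.1 0.15 4 0 0 0; 0 0 0 4 0 0 0; 0 0 0 3.5 0 0 0; 0 0 0 2.5 0 0 0; 0 0 0 1.4 0 0 0; 0 0 0 0 0 0 0"
}}

```text
clock: 1.85
tool_pos: [0.471, 0.4138, 0.0462]
ee_rot: [[-1.0, -0.029, -0.009], [-0.029, 1.0, -0.005], [0.009, -0.005, -1.0]]
wrist_force: [-0.1, -0.7, -1.1]
finger_gap: 1.001
```

```bash
python3 plan.py .4765 .4138 .018 91.7; python3 -c "
from ov import *
g=grab('side'); draw(g,{'movement':[.4765,.4138,.03,0]},['movement'],'m1.png',s=10,w=60,hh=50,cols=1)"
```

```text
clock 1.85 pos [0.471  0.4138 0.0462] alpha 91.69 tilt [-0.0085 -0.0055] gap mm 94.1 F [-0.1 -0.7 -1.1]
turn -0.01 shift cm [-0.55 -0.01  2.82]
```

View pics/m1.png

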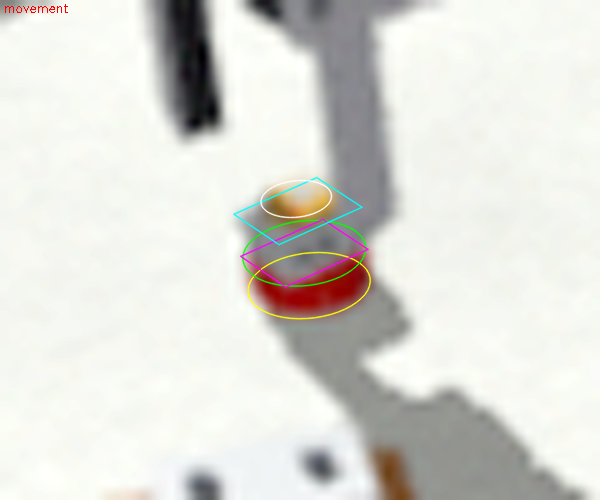

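The jaws straddle the movement, so I'll let the arm settle and check.

Request:
{"api": "drive_tool", "payload": {
  "increments": "0 0 0 0 0 0 0; 0 0 0 0 0 0 0"
}}

```text
clock: 2.07
tool_pos: [0.476, 0.4163, 0.054]
ee_rot: [[-1.0, -0.028, 0.003], [-0.028, 1.0, 0.003], [-0.003, 0.002, -1.0]]
wrist_force: [-0.3, -0.0, -0.1]
finger_gap: 0.998
```

```bash
python3 plan.py .4765 .4138 .018 91.7
```

```text
clock 2.07 pos [0.476  0.4163 0.054 ] alpha 91.63 tilt [0.0031 0.0025] gap mm 93.8 F [-0.3 -0.  -0.1]
turn -0.07 shift cm [-0.04 -0.25  3.6 ]
```

Request:
{"api": "drive_tool", "payload": {
  "increments": "0 0 -0.1 0.8 0 0 0; 0 0 -0.1 1 0 0 0; 0 0 0 0.8 0 0 0; 0 0 0 0.5 0 0 0; 0 0 0 0.3 0 0 0; 0 0 0 0 0 0 0; 0 0 0 0 0 0 0; 0 0 0 0 0 0 0"
}}

```text
clock: 2.73
tool_pos: [0.4758, 0.4132, 0.0178]
ee_rot: [[-1.0, -0.028, 0.001], [-0.028, 1.0, 0.0], [-0.001, 0.0, -1.0]]
wrist_force: [0.1, -0.6, -0.1]
finger_gap: 0.997
```

```bash
python3 plan.py .4765 .4138 .018 91.7
```

```text
clock 2.73 pos [0.4758 0.4132 0.0178] alpha 91.58 tilt [0.0005 0.0005] gap mm 93.8 F [ 0.1 -0.6 -0.1]
turn -0.12 shift cm [-0.07  0.06 -0.02]
```

Now I'll close gradually on the block. 28 mm corresponds to about 179 counts.

Request:
{"api": "drive_tool", "payload": {
  "increments": "120 0 0 0 0 0 0; 140 0 0 0 0 0 0; 155 0 0 0 0 0 0; 165 0 0 0 0 0 0; 175 0 0 0 0 0 0; 185 0 0 0 0 0 0; 200 0 0 0 0 0 0; 220 0 0 0 0 0 0; 220 0 0 0 0 0 0; 220 0 0 0 0 0 0",
  "squeeze": 15
}}

```text
clock: 3.57
tool_pos: [0.4755, 0.413, 0.0175]
ee_rot: [[-1.0, -0.028, 0.0], [-0.028, 1.0, 0.0], [-0.0, 0.0, -1.0]]
wrist_force: [-1.2, 0.8, 0.6]
finger_gap: 0.332
```

Request:
{"api": "drive_tool", "payload": {
  "increments": "220 0 0 -0.3 0 0 0; 220 0 0 -0.7 0 0 0; 220 0 0 -1 0 0 0; 220 0 0 -1 0 0 0; 220 0 0 -1 0 0 0; 220 0 0 -0.6 0 0 0; 220 0 0 -0.3 0 0 0; 220 0 0 0 0 0 0; 220 0 0 0 0 0 0"
}}

```text
clock: 4.32
tool_pos: [0.4755, 0.4129, 0.0666]
ee_rot: [[-1.0, -0.028, 0.0], [-0.028, 1.0, 0.0], [-0.0, 0.0, -1.0]]
wrist_force: [-0.4, -0.5, -0.6]
finger_gap: 0.296
```

```bash
python3 plan.py .6199 .2094 .09 91.6; python3 -c "
from ov import *
g=grab('side'); draw(g,{'movement':[.4758,.4138,.03,0.05]},['movement'],'m2.png',s=10,w=60,hh=50,cols=1)"
```

```text
clock 4.32 pos [0.4755 0.4129 0.0666] alpha 91.58 tilt [0.0001 0.0001] gap mm 27.8 F [-0.4 -0.5 -0.6]
turn -0.02 shift cm [-13.87 -20.75  -2.34]
```

View pics/m2.png

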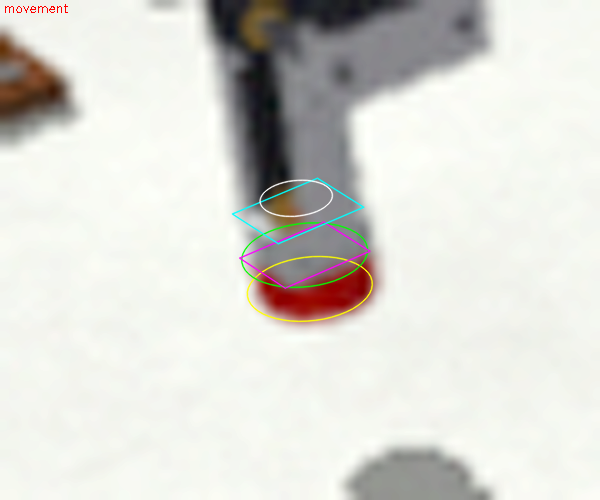

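The movement is held at a 27.8 mm gap and has lifted. Carry it to the base.

Request:
{"api": "drive_tool", "payload": {
  "increments": "220 -0.55 -0.83 0 0 0 0; 220 -1.1 -1.66 0 0 0 0; 220 -1.66 -2.49 0 0 0 0; 220 -1.94 -2.9 0 0 0 0; 220 -1.94 -2.9 0 0 0 0; 220 -1.94 -2.9 0 0 0 0; 220 -1.66 -2.49 0 0 0 0; 220 -1.4 -2.08 0 0 0 0; 220 -1 -1.5 0 0 0 0; 220 -0.7 -1 0 0 0 0; 220 0 0 0 0 0 0; 220 0 0 0 0 0 0"
}}

```text
clock: 5.37
tool_pos: [0.6198, 0.209, 0.0659]
ee_rot: [[-1.0, -0.027, -0.001], [-0.027, 1.0, 0.0], [0.001, 0.0, -1.0]]
wrist_force: [-0.5, 1.1, -0.7]
finger_gap: 0.295
```

```bash
python3 plan.py .6199 .2094 .024 91.6; python3 -c "
from ov import *
g=grab('side'); draw(g,{'movement':[.6199,.2094,0,.05],'round_base':[.6199,.2094,0,0]},['movement','round_base'],'m3.png',s=8,w=48,hh=50,cols=2)"
```

```text
clock 5.37 pos [0.6198 0.209  0.0659] alpha 91.52 tilt [-0.0014  0.0004] gap mm 27.8 F [-0.5  1.1 -0.7]
turn -0.08 shift cm [-0.01  0.04  4.19]
```

View pics/m3.png

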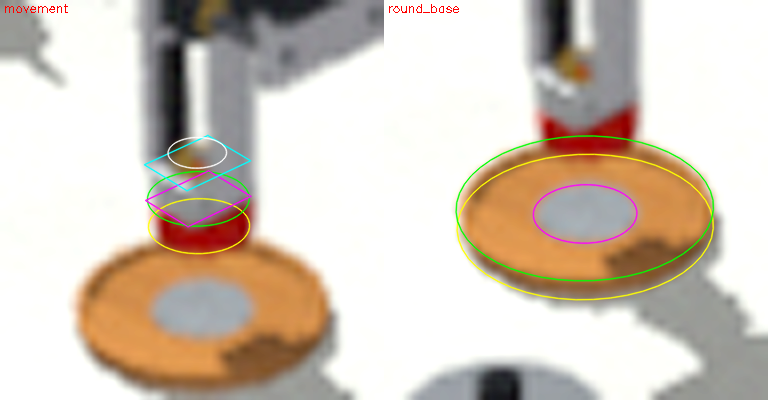

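The movement is centred over the base. Lower it.

Request:
{"api": "drive_tool", "payload": {
  "increments": "220 0 0 0.4 0 0 0; 220 0 0 0.8 0 0 0; 220 0 0 1 0 0 0; 220 0 0 0.8 0 0 0; 220 0 0 0.5 0 0 0; 220 0 0 0.3 0 0 0; 220 0 0 0.1 0 0 0; 220 0 0 0 0 0 0; 220 0 0 0 0 0 0"
}}

```text
clock: 6.17
tool_pos: [0.6204, 0.2095, 0.0278]
ee_rot: [[-1.0, -0.028, 0.001], [-0.028, 1.0, 0.0], [-0.001, 0.0, -1.0]]
wrist_force: [-0.3, 0.4, -0.5]
finger_gap: 0.296
```

Request:
{"api": "drive_tool", "payload": {
  "increments": "220 0 0 0.1 0 0 0; 220 0 0 0.1 0 0 0; 220 0 0 0.1 0 0 0; 220 0 0 0 0 0 0; 220 0 0 0 0 0 0"
}}

```text
clock: 6.58
tool_pos: [0.62, 0.2094, 0.0245]
ee_rot: [[-1.0, -0.028, -0.0], [-0.028, 1.0, 0.0], [0.0, 0.0, -1.0]]
wrist_force: [0.0, -0.0, -1.2]
finger_gap: 0.297
```

Request:
{"api": "drive_tool", "payload": {
  "increments": "220 0 0 0.1 0 0 0; 220 0 0 0 0 0 0; 220 0 0 0 0 0 0"
}}

```text
clock: 6.83
tool_pos: [0.6204, 0.2095, 0.024]
ee_rot: [[-1.0, -0.028, 0.001], [-0.028, 1.0, 0.0], [-0.001, 0.0, -1.0]]
wrist_force: [-0.7, -0.4, 1.1]
finger_gap: 0.297
```

Request:
{"api": "drive_tool", "payload": {
  "increments": "220 0 0 0.1 0 0 0; 220 0 0 0 0 0 0; 220 0 0 0 0 0 0"
}}

```text
clock: 7.08
tool_pos: [0.6204, 0.2095, 0.024]
ee_rot: [[-1.0, -0.028, 0.001], [-0.028, 1.0, 0.0], [-0.001, 0.0, -1.0]]
wrist_force: [-2.3, 0.1, 4.4]
finger_gap: 0.3
```

Contact: the wrist reads 4.4 N upward. Release slowly, then rise.

Request:
{"api": "drive_tool", "payload": {
  "increments": "175 0 0 0 0 0 0; 165 0 0 0 0 0 0; 150 0 0 0 0 0 0; 120 0 0 0 0 0 0; 80 0 0 0 0 0 0; 40 0 0 0 0 0 0; 40 0 0 0 0 0 0; 40 0 0 0 0 0 0"
}}

```text
clock: 7.75
tool_pos: [0.62, 0.2094, 0.0224]
ee_rot: [[-1.0, -0.028, -0.0], [-0.028, 1.0, 0.0], [0.0, 0.0, -1.0]]
wrist_force: [0.5, -0.3, 0.2]
finger_gap: 0.731
```

Request:
{"api": "drive_tool", "payload": {
  "increments": "40 0 0 -0.5 0 0 0; 40 0 0 -1 0 0 0; 40 0 0 -2 0 0 0; 40 0 0 -3 0 0 0; 40 0 0 -3 0 0 0; 40 0 0 -2 0 0 0; 40 0 0 -1 0 0 0; 40 0 0 0 0 0 0"
}}

```text
clock: 8.42
tool_pos: [0.6219, 0.2099, 0.1522]
ee_rot: [[-1.0, -0.028, 0.008], [-0.028, 1.0, 0.002], [-0.008, 0.002, -1.0]]
wrist_force: [0.2, 0.0, -0.2]
finger_gap: 0.843
```

```bash
python3 plan.py .4625 .0767 .15 91.6; python3 -c "
from ov import *
g=grab('side'); draw(g,{'movement':[.6199,.2094,0,.006],'round_base':[.6199,.2094,0,0]},['movement','round_base'],'m4.png',s=8,w=48,hh=50,cols=2)"
```

```text
clock 8.42 pos [0.6219 0.2099 0.1522] alpha 91.59 tilt [0.0075 0.0019] gap mm 79.3 F [ 0.2  0.  -0.2]
turn -0.01 shift cm [ 16.31 -12.87   0.22]
```

View pics/m4.png

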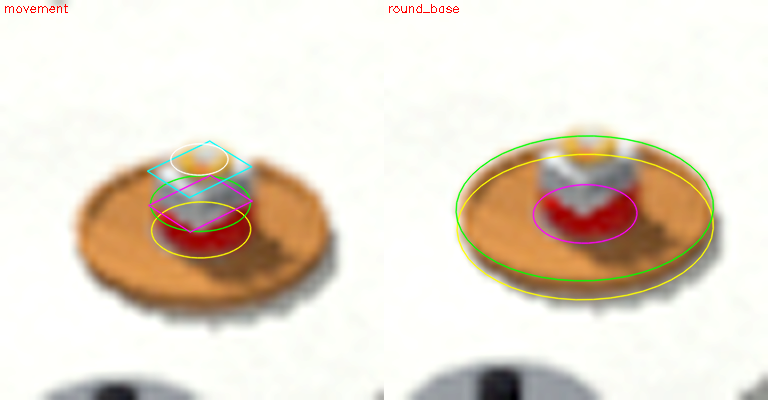

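The movement stands upright, within about 2 mm of the middle. Now the cover knob.

Request:
{"api": "drive_tool", "payload": {
  "increments": "100 0.7 -0.5 0 0 0 0; 100 1.3 -1 0 0 0 0; 100 2.1 -1.7 0 0 0 0; 100 2.5 -2 0 0 0 0; 100 2.5 -2 0 0 0 0; 100 2.3 -1.8 0 0 0 0; 100 2 -1.5 0 0 0 0; 100 1.5 -1.2 0 0 0 0; 100 1 -0.8 0 0 0 0; 100 0.4 -0.4 0 0 0 0; 100 0 0 0 0 0 0; 100 0 0 0 0 0 0"
}}

```text
clock: 9.47
tool_pos: [0.4602, 0.076, 0.1464]
ee_rot: [[-1.0, -0.027, -0.002], [-0.027, 1.0, 0.0], [0.002, 0.0, -1.0]]
wrist_force: [-0.3, 0.3, -0.1]
finger_gap: 0.608
```

Request:
{"api": "drive_tool", "payload": {
  "increments": "100 0 0 0.5 0 0 0; 100 0 0 1.2 0 0 0; 100 0 0 2 0 0 0; 100 0 0 1.5 0 0 0; 100 0 0 1 0 0 0; 100 0 0 0.5 0 0 0; 100 0 0 0.3 0 0 0; 100 0 0 0 0 0 0; 100 0 0 0 0 0 0"
}}

```text
clock: 10.22
tool_pos: [0.4612, 0.0761, 0.078]
ee_rot: [[-1.0, -0.028, 0.001], [-0.028, 1.0, 0.0], [-0.001, 0.0, -1.0]]
wrist_force: [0.3, 0.3, -0.5]
finger_gap: 0.611
```

```bash
python3 plan.py .4625 .0767 .051 91.6; python3 -c "
from ov import *
g=grab('side'); draw(g,{'cover':[.4625,.0767,0,0]},['cover'],'m5.png',s=8,w=60,hh=60,cols=1)"
```

```text
clock 10.22 pos [0.4612 0.0761 0.078 ] alpha 91.59 tilt [0.0011 0.0002] gap mm 57.5 F [ 0.3  0.3 -0.5]
turn -0.01 shift cm [-0.13  0.06  2.7 ]
```

View pics/m5.png

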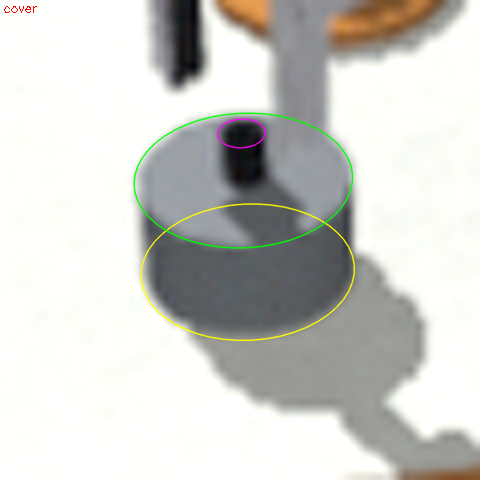

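The jaws straddle the knob. Go down to z of about 0.051 and close; 18 mm is about 206 counts.

Request:
{"api": "drive_tool", "payload": {
  "increments": "100 -0.13 0.06 0.6 0 0 0; 120 0 0 0.9 0 0 0; 140 0 0 0.7 0 0 0; 150 0 0 0.3 0 0 0; 160 0 0 0.1 0 0 0; 170 0 0 0 0 0 0; 180 0 0 0 0 0 0; 190 0 0 0 0 0 0; 195 0 0 0 0 0 0; 200 0 0 0 0 0 0; 205 0 0 0 0 0 0; 210 0 0 0 0 0 0",
  "squeeze": 20
}}

```text
clock: 11.27
tool_pos: [0.4622, 0.0769, 0.0518]
ee_rot: [[-1.0, -0.028, 0.001], [-0.028, 1.0, 0.001], [-0.001, 0.001, -1.0]]
wrist_force: [0.1, 1.4, 1.2]
finger_gap: 0.185
```

Request:
{"api": "drive_tool", "payload": {
  "increments": "225 0 0 0 0 0 0; 240 0 0 0 0 0 0; 240 0 0 0 0 0 0; 240 0 0 0 0 0 0"
}}

```text
clock: 11.6
tool_pos: [0.4622, 0.0769, 0.0518]
ee_rot: [[-1.0, -0.028, 0.001], [-0.028, 1.0, 0.001], [-0.001, 0.001, -1.0]]
wrist_force: [1.1, 2.1, 2.5]
finger_gap: 0.188
```

Request:
{"api": "drive_tool", "payload": {
  "increments": "240 0 0 -0.3 0 0 0; 240 0 0 -0.7 0 0 0; 240 0 0 -1.3 0 0 0; 240 0 0 -2 0 0 0; 240 0 0 -2 0 0 0; 240 0 0 -1.2 0 0 0; 240 0 0 -0.6 0 0 0; 240 0 0 -0.3 0 0 0; 240 0 0 0 0 0 0; 240 0 0 0 0 0 0"
}}

```text
clock: 12.43
tool_pos: [0.4613, 0.0765, 0.1344]
ee_rot: [[-1.0, -0.028, -0.002], [-0.028, 1.0, -0.0], [0.002, -0.0, -1.0]]
wrist_force: [0.3, 0.2, -1.9]
finger_gap: 0.182
```

```bash
python3 plan.py .6199 .2094 .12 91.6; python3 -c "
from ov import *
g=grab('side'); draw(g,{'cover':[.462,.0767,0,.084]},['cover'],'m6.png',s=8,w=60,hh=60,cols=1)"
```

```text
clock 12.43 pos [0.4613 0.0765 0.1344] alpha 91.58 tilt [-0.0019 -0.0002] gap mm 17.1 F [ 0.3  0.2 -1.9]
turn -0.02 shift cm [-16.22  12.84   1.44]
```

View pics/m6.png

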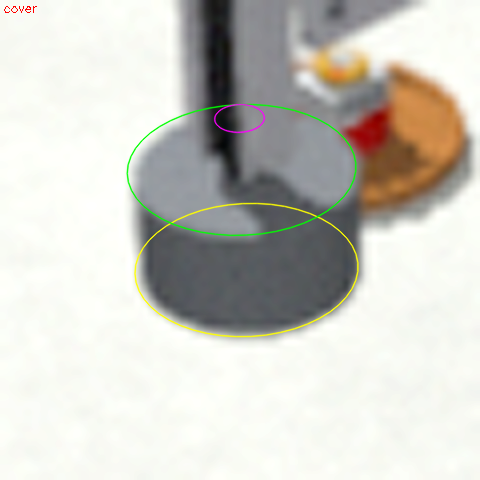

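The cover is lifted and level, with its underside about 82 mm up, which clears the movement's top at 43 mm. Carry it over.

Request:
{"api": "drive_tool", "payload": {
  "increments": "240 -0.5 0.4 0 0 0 0; 240 -1 0.8 0 0 0 0; 240 -1.5 1.2 0 0 0 0; 240 -2 1.6 0 0 0 0; 240 -2.3 1.8 0 0 0 0; 240 -2.3 1.8 0 0 0 0; 240 -2.2 1.7 0 0 0 0; 240 -1.8 1.4 0 0 0 0; 240 -1.3 1 0 0 0 0; 240 -0.8 0.7 0 0 0 0; 240 -0.5 0.4 0 0 0 0; 240 0 0 0 0 0 0"
}}

```text
clock: 13.48
tool_pos: [0.6207, 0.2099, 0.1339]
ee_rot: [[-1.0, -0.029, -0.002], [-0.029, 1.0, -0.0], [0.002, -0.0, -1.0]]
wrist_force: [-0.4, -0.6, -2.8]
finger_gap: 0.183
```

Request:
{"api": "drive_tool", "payload": {
  "increments": "240 0 0 0 0 0 0; 240 0 0 0 0 0 0; 240 0 0 0 0 0 0"
}}

```text
clock: 13.73
tool_pos: [0.62, 0.2085, 0.1356]
ee_rot: [[-1.0, -0.027, -0.0], [-0.027, 1.0, -0.0], [0.0, -0.0, -1.0]]
wrist_force: [0.1, -0.3, -1.1]
finger_gap: 0.186
```

```bash
python3 plan.py .62 .2092 .058 91.6; python3 -c "
from ov import *
g=grab('side'); draw(g,{'cover':[.62,.2092,0,.082]},['cover'],'m7.png',s=8,w=60,hh=60,cols=1)"
```

```text
clock 13.73 pos [0.62   0.2085 0.1356] alpha 91.55 tilt [-0.0001 -0.0001] gap mm 17.4 F [ 0.1 -0.3 -1.1]
turn -0.05 shift cm [-0.01  0.07  7.76]
```

View pics/m7.png

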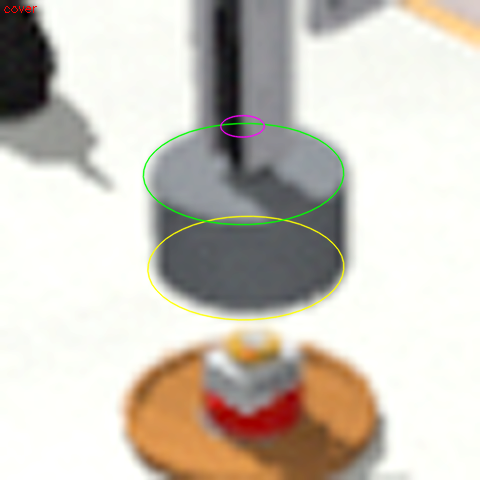

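Request:
{"api": "drive_tool", "payload": {
  "increments": "240 0 0.05 0.3 0 0 0; 240 0 0 0.6 0 0 0; 240 0 0 1 0 0 0; 240 0 0 1.2 0 0 0; 240 0 0 1.2 0 0 0; 240 0 0 1.1 0 0 0; 240 0 0 0.8 0 0 0; 240 0 0 0.5 0 0 0; 240 0 0 0.4 0 0 0; 240 0 0 0.2 0 0 0; 240 0 0 0 0 0 0; 240 0 0 0 0 0 0"
}}

```text
clock: 14.78
tool_pos: [0.6207, 0.2096, 0.0631]
ee_rot: [[-1.0, -0.028, 0.001], [-0.028, 1.0, 0.0], [-0.001, 0.0, -1.0]]
wrist_force: [-0.4, 0.1, -0.6]
finger_gap: 0.186
```

Request:
{"api": "drive_tool", "payload": {
  "increments": "240 0 0 0.15 0 0 0; 240 0 0 0.15 0 0 0; 240 0 0 0 0 0 0; 240 0 0 0 0 0 0"
}}

```text
clock: 15.12
tool_pos: [0.6204, 0.2095, 0.0595]
ee_rot: [[-1.0, -0.028, 0.0], [-0.028, 1.0, 0.0], [-0.0, 0.0, -1.0]]
wrist_force: [0.1, -0.4, -1.2]
finger_gap: 0.185
```

Request:
{"api": "drive_tool", "payload": {
  "increments": "240 0 0 0.1 0 0 0; 240 0 0 0.1 0 0 0; 240 0 0 0 0 0 0; 240 0 0 0 0 0 0"
}}

```text
clock: 15.45
tool_pos: [0.6205, 0.2095, 0.0579]
ee_rot: [[-1.0, -0.028, 0.001], [-0.028, 1.0, 0.0], [-0.001, 0.0, -1.0]]
wrist_force: [-0.9, -1.5, 1.2]
finger_gap: 0.188
```

Request:
{"api": "drive_tool", "payload": {
  "increments": "240 0 0 0.1 0 0 0; 240 0 0 0 0 0 0; 240 0 0 0 0 0 0"
}}

```text
clock: 15.7
tool_pos: [0.6206, 0.2095, 0.0579]
ee_rot: [[-1.0, -0.028, 0.001], [-0.028, 1.0, 0.0], [-0.001, 0.0, -1.0]]
wrist_force: [-2.9, -0.6, 6.0]
finger_gap: 0.181
```

Seated, with 6 N upward. Release, rise, and check.

Request:
{"api": "drive_tool", "payload": {
  "increments": "200 0 0 0 0 0 0; 190 0 0 0 0 0 0; 170 0 0 0 0 0 0; 140 0 0 0 0 0 0; 100 0 0 0 0 0 0; 80 0 0 0 0 0 0; 60 0 0 0 0 0 0"
}}

```text
clock: 16.28
tool_pos: [0.6203, 0.2095, 0.0563]
ee_rot: [[-1.0, -0.028, -0.0], [-0.028, 1.0, 0.0], [0.0, 0.0, -1.0]]
wrist_force: [-0.8, 0.3, 0.1]
finger_gap: 0.572
```

Request:
{"api": "drive_tool", "payload": {
  "increments": "60 0 0 -0.5 0 0 0; 60 0 0 -1 0 0 0; 60 0 0 -2 0 0 0; 60 0 0 -2.5 0 0 0; 60 0 0 -2.5 0 0 0; 60 0 0 -1.5 0 0 0; 60 0 0 -0.8 0 0 0; 40 0 0 0 0 0 0"
}}

```text
clock: 16.95
tool_pos: [0.6218, 0.2099, 0.1684]
ee_rot: [[-1.0, -0.028, 0.006], [-0.028, 1.0, 0.002], [-0.006, 0.001, -1.0]]
wrist_force: [-0.7, -0.2, 0.9]
finger_gap: 0.808
```

```bash
python3 plan.py .6516 .0129 .12 100.1; python3 -c "
from ov import *
g=grab('side'); draw(g,{'cover':[.62,.2092,0,.006],'parts_box':[.6516,.0129,.1756,0]},['cover','parts_box'],'m8.png',s=8,w=48,hh=50,cols=2)"
```

```text
clock 16.95 pos [0.6218 0.2099 0.1684] alpha 91.58 tilt [0.0062 0.0016] gap mm 76.0 F [-0.7 -0.2  0.9]
turn -8.52 shift cm [  0.52 -19.91   4.84]
```

View pics/m8.png

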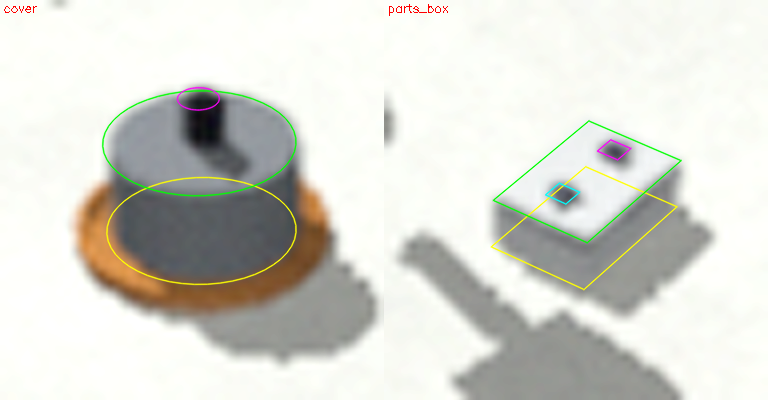

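The cover is seated and central. Next the loose box.

Request:
{"api": "drive_tool", "payload": {
  "increments": "0 0 0 0 0 0 -4.3; 0 0 0 0 0 0 -4.2; 0 0.05 -1 0 0 0 0; 0 0.05 -1.8 0 0 0 0; 0 0.05 -2.6 0 0 0 0; 0 0.05 -3 0.3 0 0 0; 0 0.05 -3 0.6 0 0 0; 0 0.05 -2.8 1 0 0 0; 0 0.05 -2.4 1.2 0 0 0; 0 0.05 -1.8 0.9 0 0 0; 0 0.05 -1 0.5 0 0 0; 0 0.05 -0.5 0.3 0 0 0"
}}

```text
clock: 18.0
tool_pos: [0.6492, 0.0107, 0.1141]
ee_rot: [[-0.985, -0.172, -0.004], [-0.172, 0.985, 0.0], [0.004, 0.001, -1.0]]
wrist_force: [-1.0, 1.0, 0.2]
finger_gap: 0.999
```

Request:
{"api": "drive_tool", "payload": {
  "increments": "0 0 0 0.6 0 0 0; 0 0 0 1.4 0 0 0; 0 0 0 2 0 0 0; 0 0 0 1.5 0 0 0; 0 0 0 1 0 0 0; 0 0 0 0.6 0 0 0; 0 0 0 0.3 0 0 0; 0 0 0 0 0 0 0; 0 0 0 0 0 0 0; 0 0 0 0 0 0 0"
}}

```text
clock: 18.83
tool_pos: [0.6512, 0.0128, 0.0439]
ee_rot: [[-0.985, -0.175, 0.002], [-0.175, 0.985, -0.0], [-0.002, -0.0, -1.0]]
wrist_force: [-0.3, -0.6, 0.3]
finger_gap: 1.0
```

```bash
python3 plan.py .6516 .0129 .006 100.1; python3 -c "
from ov import *
g=grab('side'); draw(g,{'parts_box':[.6516,.0129,.1756,0]},['parts_box'],'m9.png',s=8,w=60,hh=60,cols=1)"
```

```text
clock 18.83 pos [0.6512 0.0128 0.0439] alpha 100.09 tilt [ 0.0024 -0.0001] gap mm 94.0 F [-0.3 -0.6  0.3]
turn -0.01 shift cm [-0.05  0.    3.79]
```

View pics/m9.png

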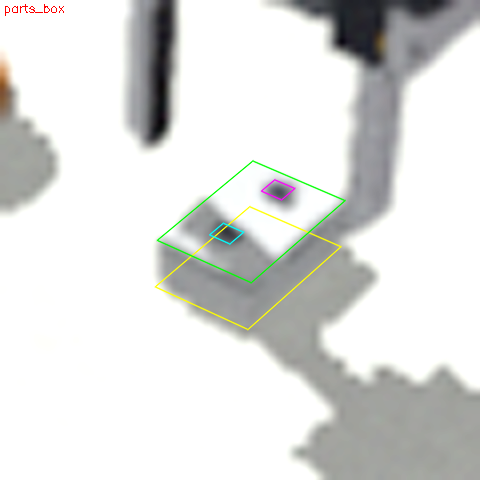

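Request:
{"api": "drive_tool", "payload": {
  "increments": "0 -0.05 0 0.4 0 0 0; 0 0 0 0.8 0 0 0; 0 0 0 1 0 0 0; 0 0 0 0.8 0 0 0; 0 0 0 0.5 0 0 0; 0 0 0 0.3 0 0 0; 60 0 0 0.1 0 0 0; 90 0 0 0 0 0 0; 110 0 0 0 0 0 0; 120 0 0 0 0 0 0; 125 0 0 0 0 0 0; 130 0 0 0 0 0 0",
  "squeeze": 25
}}

```text
clock: 19.88
tool_pos: [0.6511, 0.0128, 0.004]
ee_rot: [[-0.985, -0.175, 0.001], [-0.175, 0.985, 0.0], [-0.001, -0.0, -1.0]]
wrist_force: [-0.5, 0.1, -0.5]
finger_gap: 0.608
```

Request:
{"api": "drive_tool", "payload": {
  "increments": "135 0 0 0 0 0 0; 140 0 0 0 0 0 0; 160 0 0 0 0 0 0; 180 0 0 0 0 0 0; 180 0 0 0 0 0 0"
}}

```text
clock: 20.3
tool_pos: [0.6508, 0.0132, 0.0038]
ee_rot: [[-0.985, -0.175, 0.0], [-0.175, 0.985, 0.001], [-0.0, 0.001, -1.0]]
wrist_force: [-1.1, 1.5, 1.2]
finger_gap: 0.491
```

Request:
{"api": "drive_tool", "payload": {
  "increments": "180 0 0 -0.3 0 0 0; 180 0 0 -0.7 0 0 0; 180 0 0 -1.2 0 0 0; 180 0 0 -1.8 0 0 0; 180 0 0 -2 0 0 0; 180 0 0 -1.5 0 0 0; 180 0 0 -0.8 0 0 0; 180 0 0 -0.4 0 0 0; 180 0 0 0 0 0 0; 180 0 0 0 0 0 0"
}}

```text
clock: 21.13
tool_pos: [0.6504, 0.0127, 0.0898]
ee_rot: [[-0.985, -0.175, -0.001], [-0.175, 0.985, 0.0], [0.001, 0.0, -1.0]]
wrist_force: [-0.1, 0.2, -1.3]
finger_gap: 0.487
```

```bash
python3 plan.py .3766 .2847 .09 67.2; python3 -c "
from ov import *
g=grab('side'); draw(g,{'parts_box':[.6516,.0129,.1756,.087]},['parts_box'],'m10.png',s=8,w=60,hh=60,cols=1)"
```

```text
clock 21.13 pos [0.6504 0.0127 0.0898] alpha 100.07 tilt [-0.0011  0.    ] gap mm 45.8 F [-0.1  0.2 -1.3]
turn 32.87 shift cm [ 3.578e+01  1.447e+01 -2.000e-02]
```

View pics/m10.png

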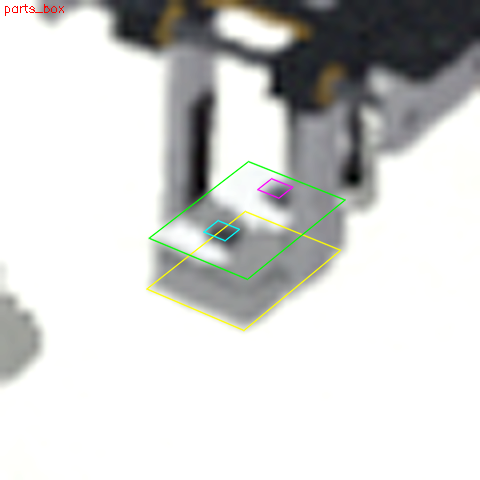

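The box is held level at a 45.8 mm gap. Turn and carry.

Request:
{"api": "drive_tool", "payload": {
  "increments": "180 0 0 0 0 0 4; 180 0 0 0 0 0 6; 180 0 0 0 0 0 7; 180 0 0 0 0 0 7; 180 0 0 0 0 0 5; 180 0 0 0 0 0 3.87; 180 1.2 0.5 0 0 0 0; 180 2.2 0.9 0 0 0 0; 180 3 1.2 0 0 0 0; 180 3.2 1.3 0 0 0 0; 180 3.2 1.3 0 0 0 0; 180 3.2 1.3 0 0 0 0"
}}

```text
clock: 22.18
tool_pos: [0.5263, 0.1353, 0.0888]
ee_rot: [[-0.922, 0.388, -0.003], [0.388, 0.922, -0.0], [0.003, -0.001, -1.0]]
wrist_force: [0.4, 0.9, -1.1]
finger_gap: 0.487
```

Request:
{"api": "drive_tool", "payload": {
  "increments": "180 3.2 1.3 0 0 0 0; 180 3.2 1.3 0 0 0 0; 180 3.2 1.3 0 0 0 0; 180 3 1.2 0 0 0 0; 180 2.6 1 0 0 0 0; 180 2 0.8 0 0 0 0; 180 1.4 0.6 0 0 0 0; 180 0.8 0.4 0 0 0 0; 180 0.4 0.2 0 0 0 0; 180 0 0 0 0 0 0; 180 0 0 0 0 0 0; 180 0 0 0 0 0 0"
}}

```text
clock: 23.18
tool_pos: [0.3779, 0.2855, 0.0903]
ee_rot: [[-0.922, 0.388, 0.0], [0.388, 0.922, -0.0], [-0.0, -0.0, -1.0]]
wrist_force: [0.3, -0.4, -2.0]
finger_gap: 0.485
```

```bash
python3 plan.py .3766 .2847 .034 67.2; python3 -c "
from ov import *
s=arm.observe()['tool_pos']
from p0 import poses
p={'parts_box':[s[0],s[1],-.397,.086],'lower_box':poses['lower_box']}
g=grab('side'); draw(g,p,['parts_box','lower_box'],'m11.png',s=8,w=48,hh=40,cols=2)
g=grab('top'); draw(g,p,['parts_box','lower_box'],'m12.png',s=8,w=48,hh=40,cols=2)
cv2.imwrite('pics/m11.png',np.vstack([cv2.imread('pics/m11.png')[:300],cv2.imread('pics/m12.png')[:300]]))
"
```

```text
clock 23.18 pos [0.3779 0.2855 0.0903] alpha 67.15 tilt [ 0.     -0.0004] gap mm 45.6 F [ 0.3 -0.4 -2. ]
turn -0.05 shift cm [ 0.09 -0.12  5.63]
```

View pics/m11.png

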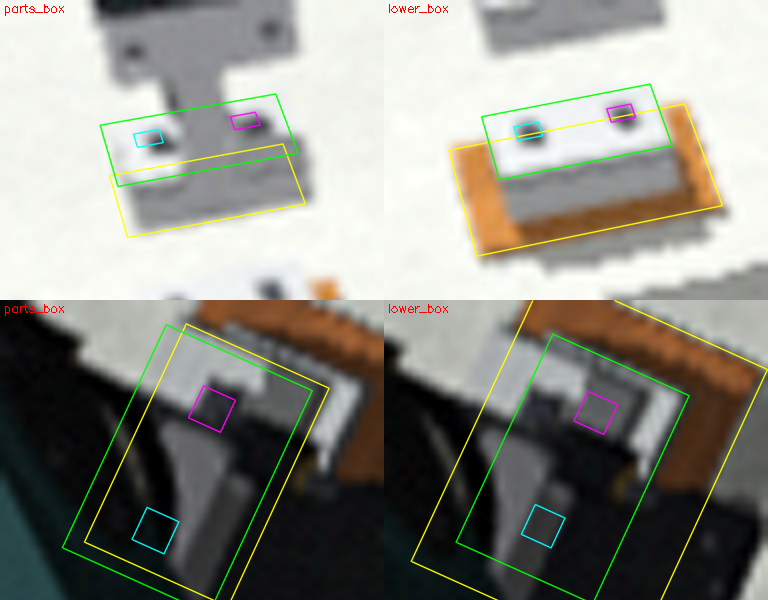

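The box hangs about 1 mm towards its own +x from the TCP. The lug play is ±5.5 mm, so I'll correct part of that and lower.

Request:
{"api": "drive_tool", "payload": {
  "increments": "180 0.1 -0.06 0.3 0 0 0; 180 0.1 -0.06 0.6 0 0 0; 180 0 0 0.9 0 0 0; 180 0 0 1 0 0 0; 180 0 0 0.9 0 0 0; 180 0 0 0.7 0 0 0; 180 0 0 0.4 0 0 0; 180 0 0 0.2 0 0 0; 180 0 0 0 0 0 0; 180 0 0 0 0 0 0; 180 0 0 0 0 0 0"
}}

```text
clock: 24.2
tool_pos: [0.3754, 0.286, 0.0411]
ee_rot: [[-0.922, 0.387, 0.001], [0.387, 0.922, 0.001], [-0.001, 0.001, -1.0]]
wrist_force: [-1.1, 0.8, -1.8]
finger_gap: 0.489
```

```bash
python3 plan.py .3766 .2847 .034 67.2; python3 -c "
from ov import *
from p0 import poses
s=arm.observe()['tool_pos']
p={'parts_box':[s[0],s[1],-.397,s[2]-.0038],'lower_box':poses['lower_box']}
g=grab('side'); draw(g,p,['parts_box','lower_box'],'m13.png',s=8,w=48,hh=40,cols=2)
"
```

```text
clock 24.2 pos [0.3754 0.286  0.0411] alpha 67.22 tilt [0.0011 0.0007] gap mm 46.0 F [-1.1  0.8 -1.8]
turn 0.02 shift cm [-0.16 -0.07  0.71]
```

View pics/m13.png

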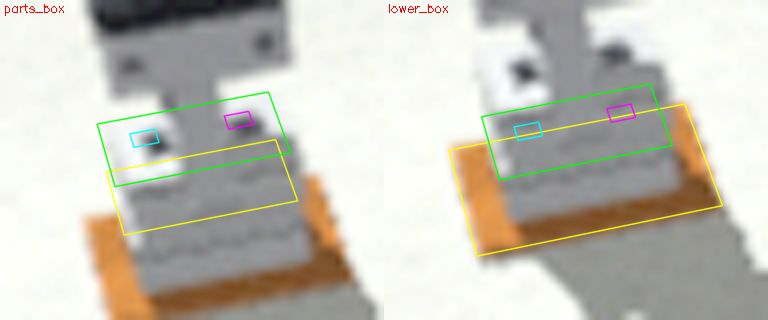

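```bash
python3 -c "
from p0 import *
# tile origin for lower_box
x,y,yaw,_=poses['lower_box']
u,v=w2p(g,[x,y,.01]);x0=int(u-24);y0=int(v-20)
def at(px,py,z): return p2w(g,(px-384)/8+x0-.5,py/8+y0-.5,z)[:2]
for zz in(.0618,.0655):
  up=(at(523,72,zz)+at(617,53,zz))/2
  print(zz,up,(at(530,135,.0335)+at(622,118,.0335))/2)
"
```

```text
0.0618 [0.37912216 0.28479943] [0.37525844 0.28135748]
0.0655 [0.37657911 0.27994449] [0.37525844 0.28135748]
```

The two boxes' lug centres agree to about 2 mm. Lower onto the lugs.

Request:
{"api": "drive_tool", "payload": {
  "increments": "180 0 0 0.2 0 0 0; 180 0 0 0.2 0 0 0; 180 0 0 0.2 0 0 0; 180 0 0 0 0 0 0; 180 0 0 0 0 0 0"
}}

```text
clock: 24.67
tool_pos: [0.3748, 0.2856, 0.0342]
ee_rot: [[-0.922, 0.387, -0.0], [0.387, 0.922, -0.0], [0.0, -0.0, -1.0]]
wrist_force: [0.8, 0.2, -1.0]
finger_gap: 0.48
```

Request:
{"api": "drive_tool", "payload": {
  "increments": "180 0 0 0.1 0 0 0; 180 0 0 0.1 0 0 0; 180 0 0 0 0 0 0; 180 0 0 0 0 0 0"
}}

```text
clock: 25.0
tool_pos: [0.3752, 0.2859, 0.0327]
ee_rot: [[-0.922, 0.387, 0.001], [0.387, 0.922, 0.0], [-0.0, 0.001, -1.0]]
wrist_force: [0.3, 0.4, -0.3]
finger_gap: 0.489
```

Request:
{"api": "drive_tool", "payload": {
  "increments": "180 0 0 0.1 0 0 0; 180 0 0 0 0 0 0; 180 0 0 0 0 0 0"
}}

```text
clock: 25.25
tool_pos: [0.3752, 0.2858, 0.0327]
ee_rot: [[-0.922, 0.387, 0.001], [0.387, 0.922, 0.0], [-0.0, 0.001, -1.0]]
wrist_force: [-2.1, -1.7, 5.5]
finger_gap: 0.489
```

Contact at the locked height. Release and rise.

Request:
{"api": "drive_tool", "payload": {
  "increments": "125 0 0 0 0 0 0; 115 0 0 0 0 0 0; 100 0 0 0 0 0 0; 70 0 0 0 0 0 0; 40 0 0 0 0 0 0; 10 0 0 0 0 0 0; 10 0 0 0 0 0 0; 0 0 0 0 0 0 0"
}}

```text
clock: 25.92
tool_pos: [0.3749, 0.2857, 0.0314]
ee_rot: [[-0.922, 0.387, -0.0], [0.387, 0.922, 0.0], [0.0, -0.0, -1.0]]
wrist_force: [0.8, -0.2, 0.6]
finger_gap: 0.923
```

Request:
{"api": "drive_tool", "payload": {
  "increments": "0 0 0 -0.5 0 0 0; 0 0 0 -1 0 0 0; 0 0 0 -2 0 0 0; 0 0 0 -3 0 0 0; 0 0 0 -3 0 0 0; 0 0 0 -2 0 0 0; 0 0 0 -1 0 0 0; 0 0 0 0 0 0 0"
}}

```text
clock: 26.58
tool_pos: [0.3766, 0.2867, 0.1602]
ee_rot: [[-0.922, 0.387, 0.006], [0.387, 0.922, 0.004], [-0.004, 0.006, -1.0]]
wrist_force: [0.1, -0.1, -1.0]
finger_gap: 1.001
```

```bash
python3 -c "
from p0 import poses
x,y,yaw,_=poses['opener'];import numpy as np
print(x-.017*np.cos(yaw),y-.017*np.sin(yaw),np.degrees(yaw)+90)
x,y,yaw,_=poses['long_tray']
print(x-.017*np.cos(yaw),y-.017*np.sin(yaw),np.degrees(yaw)+90)
"; python3 plan.py .357 -.257 .15 66.8; python3 -c "
from ov import *
from p0 import poses
p={'parts_box':[*poses['lower_box'][:3],.029]}
g=grab('side'); draw(g,p,['parts_box'],'m14.png',s=8,w=48,hh=40,cols=1)
"
```

```text
0.3569690629953075 -0.2570239780962937 66.76874839653027
0.4392748789282339 -0.09952003599368064 56.41209593932192
clock 26.58 pos [0.3766 0.2867 0.1602] alpha 67.21 tilt [0.006  0.0036] gap mm 94.1 F [ 0.1 -0.1 -1. ]
turn 0.41 shift cm [-19.62 -50.74   1.02]
```

View pics/m14.png

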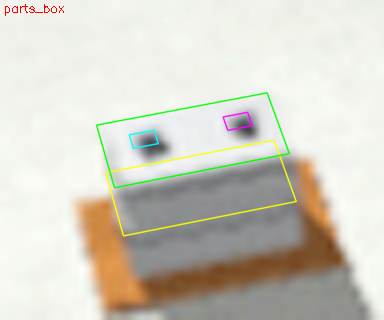

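The parts box has locked down, with all edges within about a pixel of the model. Cross over to the opener.

Request:
{"api": "drive_tool", "payload": {
  "increments": "0 -0.36 -0.93 0 0 0 0.4; 0 -0.72 -1.87 0 0 0 0; 0 -1.08 -2.8 0 0 0 0; 0 -1.44 -3.73 0 0 0 0; 0 -1.44 -3.73 0 0 0 0; 0 -1.44 -3.73 0 0 0 0; 0 -1.44 -3.73 0 0 0 0; 0 -1.44 -3.73 0 0 0 0; 0 -1.44 -3.73 0 0 0 0; 0 -1.44 -3.73 0 0 0 0; 0 -1.44 -3.73 0 0 0 0; 0 -1.44 -3.73 0 0 0 0"
}}

```text
clock: 27.63
tool_pos: [0.3575, -0.1355, 0.1543]
ee_rot: [[-0.919, 0.395, -0.003], [0.395, 0.919, 0.002], [0.004, 0.0, -1.0]]
wrist_force: [0.2, 0.3, 0.1]
finger_gap: 1.007
```

Request:
{"api": "drive_tool", "payload": {
  "increments": "40 -1.44 -3.73 0.5 0 0 0; 40 -1.2 -3.1 1 0 0 0; 60 -0.9 -2.2 1 0 0 0; 60 -0.5 -1.4 0.5 0 0 0; 80 -0.3 -0.75 0 0 0 0; 80 -0.15 -0.4 0 0 0 0; 80 0 0 0 0 0 0; 80 0 0 0 0 0 0; 80 0 0 0 0 0 0"
}}

```text
clock: 28.38
tool_pos: [0.3557, -0.2572, 0.1268]
ee_rot: [[-0.92, 0.393, 0.0], [0.393, 0.92, 0.0], [-0.0, 0.0, -1.0]]
wrist_force: [-0.3, 0.7, 0.0]
finger_gap: 0.687
```

```bash
python3 plan.py .357 -.257 .05 66.8
```

```text
clock 28.38 pos [ 0.3557 -0.2572  0.1268] alpha 66.89 tilt [0.0005 0.    ] gap mm 64.6 F [-0.3  0.7  0. ]
turn 0.09 shift cm [-0.12  0.07  7.68]
```

Request:
{"api": "drive_tool", "payload": {
  "increments": "80 -0.1 0.07 0.5 0 0 0; 80 0 0 1 0 0 0; 80 0 0 1.8 0 0 0; 100 0 0 1.8 0 0 0; 100 0 0 1.2 0 0 0; 100 0 0 0.7 0 0 0; 120 0 0 0.4 0 0 0; 120 0 0 0.2 0 0 0; 120 0 0 0 0 0 0; 120 0 0 0 0 0 0"
}}

```text
clock: 29.22
tool_pos: [0.3571, -0.2581, 0.0511]
ee_rot: [[-0.919, 0.394, 0.001], [0.394, 0.919, -0.001], [-0.001, -0.0, -1.0]]
wrist_force: [0.1, 0.7, 0.6]
finger_gap: 0.53
```

```bash
python3 plan.py .357 -.257 .0065 66.8;python3 -c "
from ov import *
from p0 import poses
g=grab('side'); draw(g,poses,['opener'],'m15.png',s=8,w=70,hh=60,cols=1)
"
```

```text
clock 29.22 pos [ 0.3571 -0.2581  0.0511] alpha 66.82 tilt [ 0.001  -0.0009] gap mm 49.8 F [0.1 0.7 0.6]
turn 0.02 shift cm [0.05 0.1  4.46]
```

View pics/m15.png

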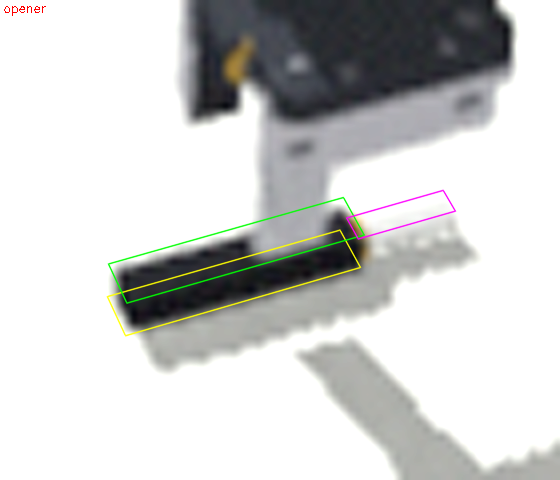

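Request:
{"api": "drive_tool", "payload": {
  "increments": "120 -0.1 0.1 0.5 0 0 0; 120 0 0 1 0 0 0; 120 0 0 1.2 0 0 0; 130 0 0 0.9 0 0 0; 140 0 0 0.5 0 0 0; 150 0 0 0.3 0 0 0; 165 0 0 0.05 0 0 0; 175 0 0 0 0 0 0; 185 0 0 0 0 0 0; 195 0 0 0 0 0 0; 205 0 0 0 0 0 0; 215 0 0 0 0 0 0",
  "squeeze": 20
}}

```text
clock: 30.27
tool_pos: [0.3582, -0.2576, 0.0064]
ee_rot: [[-0.919, 0.394, 0.001], [0.394, 0.919, -0.001], [-0.001, -0.001, -1.0]]
wrist_force: [-0.5, -0.1, 0.4]
finger_gap: 0.168
```

Request:
{"api": "drive_tool", "payload": {
  "increments": "230 0 0 0 0 0 0; 240 0 0 0 0 0 0; 240 0 0 0 0 0 0; 240 0 0 0 0 0 0"
}}

```text
clock: 30.6
tool_pos: [0.3582, -0.2576, 0.0064]
ee_rot: [[-0.919, 0.394, 0.001], [0.394, 0.919, -0.001], [-0.001, -0.001, -1.0]]
wrist_force: [0.2, -1.1, 3.7]
finger_gap: 0.17
```

Request:
{"api": "drive_tool", "payload": {
  "increments": "240 0 0 -0.3 0 0 0; 240 0 0 -0.8 0 0 0; 240 0 0 -1.4 0 0 0; 240 0 0 -1.8 0 0 0; 240 0 0 -1.3 0 0 0; 240 0 0 -0.6 0 0 0; 240 0 0 -0.3 0 0 0; 240 0 0 0 0 0 0; 240 0 0 0 0 0 0"
}}

```text
clock: 31.35
tool_pos: [0.3576, -0.2568, 0.0703]
ee_rot: [[-0.919, 0.394, -0.001], [0.394, 0.919, 0.001], [0.001, 0.001, -1.0]]
wrist_force: [0.3, 0.0, -1.5]
finger_gap: 0.166
```

```bash
python3 plan.py .4393 -.0995 .07 56.4;python3 -c "
from ov import *
from p0 import poses
s=arm.observe()['tool_pos'];p=poses['opener'];p[3]=s[2]-.0065
g=grab('side'); draw(g,poses,['opener'],'m16.png',s=8,w=70,hh=60,cols=1)
"
```

```text
clock 31.35 pos [ 0.3576 -0.2568  0.0703] alpha 66.81 tilt [-0.0009  0.0011] gap mm 15.6 F [ 0.3  0.  -1.5]
turn 10.41 shift cm [ 1.9  17.62  0.03]
```

View pics/m16.png

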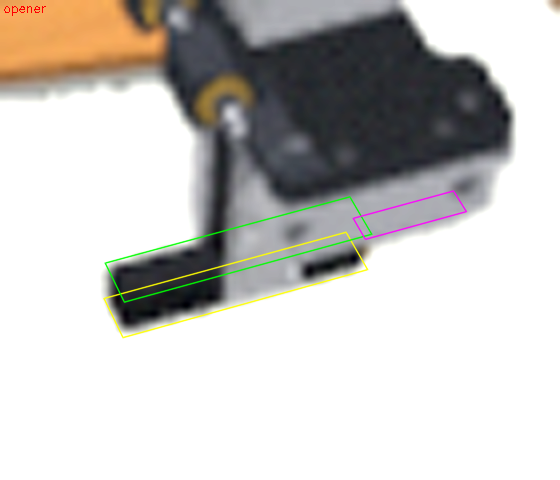

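Request:
{"api": "drive_tool", "payload": {
  "increments": "240 0 0 0 0 0 3.4; 240 0 0 0 0 0 4; 240 0 0 0 0 0 3; 240 0.1 0.9 0 0 0 0; 240 0.2 1.9 0 0 0 0; 240 0.3 2.7 0 0 0 0; 240 0.3 3 0 0 0 0; 240 0.3 3 0 0 0 0; 240 0.3 2.6 0 0 0 0; 240 0.2 1.9 0 0 0 0; 240 0.1 1.1 0 0 0 0; 240 0.1 0.5 0 0 0 0"
}}

```text
clock: 32.4
tool_pos: [0.4397, -0.0983, 0.0704]
ee_rot: [[-0.835, 0.55, -0.001], [0.55, 0.835, 0.001], [0.001, 0.0, -1.0]]
wrist_force: [0.5, -0.9, -0.7]
finger_gap: 0.169
```

Request:
{"api": "drive_tool", "payload": {
  "increments": "240 0 0 0 0 0 0; 240 0 0 0 0 0 0; 240 0 0 0 0 0 0; 240 0 0 0 0 0 0"
}}

```text
clock: 32.73
tool_pos: [0.4391, -0.1009, 0.0709]
ee_rot: [[-0.832, 0.554, -0.0], [0.554, 0.832, -0.0], [0.0, -0.0, -1.0]]
wrist_force: [0.9, -0.7, -1.4]
finger_gap: 0.17
```

```bash
python3 plan.py .4403 -.1002 .0125 56.4;python3 -c "
from ov import *
from p0 import poses
s=arm.observe()['tool_pos'];t=poses['long_tray'];p=list(t);p[3]=s[2]-.0065;poses['opener']=p
g=grab('side'); draw(g,poses,['opener','long_tray'],'m17.png',s=6,w=66,hh=60,cols=2)
"
```

```text
clock 32.73 pos [ 0.4391 -0.1009  0.0709] alpha 56.33 tilt [-0.0002 -0.0001] gap mm 16.0 F [ 0.9 -0.7 -1.4]
turn -0.07 shift cm [-0.06  0.13  5.84]
```

View pics/m17.png

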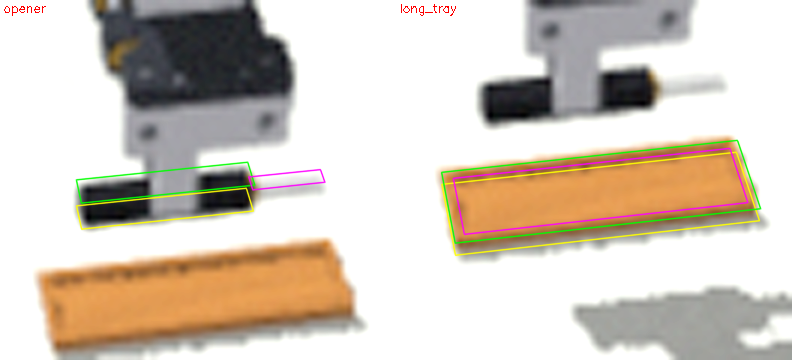

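It is aligned over the tray. Lower it.

Request:
{"api": "drive_tool", "payload": {
  "increments": "240 -0.05 0.1 0.4 0 0 0; 240 0 0 0.8 0 0 0; 240 0 0 1.2 0 0 0; 240 0 0 1.2 0 0 0; 240 0 0 0.9 0 0 0; 240 0 0 0.5 0 0 0; 240 0 0 0.3 0 0 0; 240 0 0 0.2 0 0 0; 240 0 0 0 0 0 0; 240 0 0 0 0 0 0; 240 0 0 0 0 0 0"
}}

```text
clock: 33.7
tool_pos: [0.441, -0.0997, 0.0166]
ee_rot: [[-0.833, 0.553, 0.001], [0.553, 0.833, -0.0], [-0.001, 0.0, -1.0]]
wrist_force: [0.2, -0.5, -0.2]
finger_gap: 0.167
```

Request:
{"api": "drive_tool", "payload": {
  "increments": "240 0 0 0.15 0 0 0; 240 0 0 0.1 0 0 0; 240 0 0 0 0 0 0; 240 0 0 0 0 0 0"
}}

```text
clock: 34.03
tool_pos: [0.4404, -0.0995, 0.0134]
ee_rot: [[-0.833, 0.553, -0.0], [0.553, 0.833, 0.0], [0.0, 0.0, -1.0]]
wrist_force: [-0.6, 1.0, -0.3]
finger_gap: 0.167
```

Request:
{"api": "drive_tool", "payload": {
  "increments": "240 0 0 0.1 0 0 0; 240 0 0 0.1 0 0 0; 240 0 0 0 0 0 0; 240 0 0 0 0 0 0"
}}

```text
clock: 34.37
tool_pos: [0.4405, -0.0995, 0.0114]
ee_rot: [[-0.833, 0.553, 0.0], [0.553, 0.833, 0.0], [-0.0, 0.0, -1.0]]
wrist_force: [-0.1, -0.2, -0.6]
finger_gap: 0.169
```

Request:
{"api": "drive_tool", "payload": {
  "increments": "240 0 0 0.05 0 0 0; 240 0 0 0 0 0 0; 210 0 0 0 0 0 0; 200 0 0 0 0 0 0; 185 0 0 0 0 0 0; 165 0 0 0 0 0 0; 145 0 0 0 0 0 0; 130 0 0 0 0 0 0; 130 0 0 0 0 0 0"
}}

```text
clock: 35.12
tool_pos: [0.4405, -0.0995, 0.0109]
ee_rot: [[-0.833, 0.553, -0.0], [0.553, 0.833, 0.0], [0.0, 0.0, -1.0]]
wrist_force: [-0.2, 0.5, 0.1]
finger_gap: 0.486
```

Request:
{"api": "drive_tool", "payload": {
  "increments": "130 0 0 -0.5 0 0 0; 130 0 0 -1 0 0 0; 120 0 0 -2 0 0 0; 100 0 0 -3 0 0 0; 80 0 0 -3 0 0 0; 60 0 0 -2 0 0 0; 50 0 0 -1 0 0 0; 50 0 0 0 0 0 0"
}}

```text
clock: 35.78
tool_pos: [0.4423, -0.1002, 0.1396]
ee_rot: [[-0.833, 0.553, 0.007], [0.553, 0.833, -0.002], [-0.007, 0.002, -1.0]]
wrist_force: [0.0, 0.2, 0.2]
finger_gap: 0.797
```

```bash
python3 plan.py .4957 -.4123 .13 56.4;python3 -c "
from ov import *
from p0 import poses
t=poses['long_tray'];p=list(t);p[3]=.005;poses['opener']=p
g=grab('side'); draw(g,poses,['opener','loupe'],'m18.png',s=6,w=66,hh=60,cols=2)
"
```

```text
clock 35.78 pos [ 0.4423 -0.1002  0.1396] alpha 56.41 tilt [ 0.0065 -0.0022] gap mm 75.0 F [0.  0.2 0.2]
turn 0.01 shift cm [-21.72 -23.04   0.96]
```

View pics/m18.png

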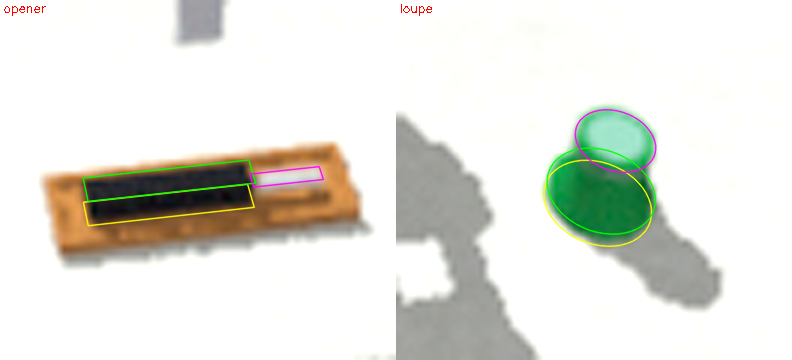

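The opener lies flat in the tray. Now the loupe.

Request:
{"api": "drive_tool", "payload": {
  "increments": "50 -0.8 -0.85 0 0 0 0; 50 -1.6 -1.7 0 0 0 0; 50 -2.4 -2.5 0 0 0 0; 50 -2.6 -2.75 0 0 0 0; 50 -2.6 -2.75 0 0 0 0; 50 -2.6 -2.75 0 0 0 0; 50 -2.6 -2.75 0 0 0 0; 50 -2.4 -2.5 0 0 0 0; 50 -1.8 -1.9 0 0 0 0; 50 -1.2 -1.3 0 0 0 0; 50 -0.8 -0.85 0 0 0 0; 50 -0.4 -0.4 0 0 0 0"
}}

```text
clock: 36.83
tool_pos: [0.4936, -0.4132, 0.133]
ee_rot: [[-0.832, 0.555, -0.003], [0.555, 0.832, 0.003], [0.004, 0.001, -1.0]]
wrist_force: [-0.6, -0.3, 0.1]
finger_gap: 0.806
```

Request:
{"api": "drive_tool", "payload": {
  "increments": "60 0 0 0.5 0 0 0; 60 0 0 1.2 0 0 0; 60 0 0 2 0 0 0; 60 0 0 1.5 0 0 0; 60 0 0 1 0 0 0; 60 0 0 0.5 0 0 0; 60 0 0 0.3 0 0 0; 60 0 0 0 0 0 0; 60 0 0 0 0 0 0; 60 0 0 0 0 0 0"
}}

```text
clock: 37.67
tool_pos: [0.4954, -0.4121, 0.0672]
ee_rot: [[-0.833, 0.553, 0.002], [0.553, 0.833, -0.001], [-0.002, -0.0, -1.0]]
wrist_force: [-0.5, -0.2, 0.9]
finger_gap: 0.765
```

```bash
python3 plan.py .4957 -.4123 .0185 56.4;python3 -c "
from ov import *
from p0 import poses
g=grab('side'); draw(g,poses,['loupe'],'m19.png',s=6,w=66,hh=60,cols=1)
"
```

```text
clock 37.67 pos [ 0.4954 -0.4121  0.0672] alpha 56.42 tilt [ 0.0016 -0.0015] gap mm 72.0 F [-0.5 -0.2  0.9]
turn 0.02 shift cm [-0.03  0.    4.87]
```

View pics/m19.png

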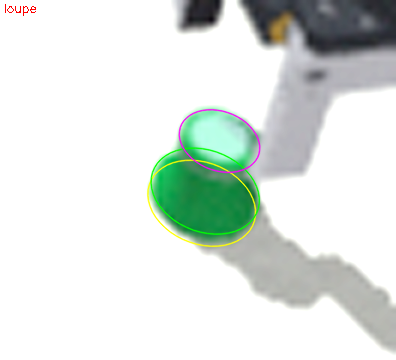

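Request:
{"api": "drive_tool", "payload": {
  "increments": "60 0 0 0.5 0 0 0; 60 0 0 1 0 0 0; 60 0 0 1.3 0 0 0; 60 0 0 1 0 0 0; 60 0 0 0.6 0 0 0; 60 0 0 0.3 0 0 0; 60 0 0 0.15 0 0 0; 80 0 0 0 0 0 0; 100 0 0 0 0 0 0; 120 0 0 0 0 0 0; 135 0 0 0 0 0 0; 145 0 0 0 0 0 0",
  "squeeze": 12
}}

```text
clock: 38.72
tool_pos: [0.4951, -0.412, 0.018]
ee_rot: [[-0.833, 0.553, 0.001], [0.553, 0.833, -0.001], [-0.001, -0.0, -1.0]]
wrist_force: [-0.5, -0.2, 0.6]
finger_gap: 0.451
```

Request:
{"api": "drive_tool", "payload": {
  "increments": "155 0 0 0 0 0 0; 160 0 0 0 0 0 0; 165 0 0 0 0 0 0; 170 0 0 0 0 0 0; 180 0 0 0 0 0 0; 200 0 0 0 0 0 0; 200 0 0 0 0 0 0; 200 0 0 0 0 0 0"
}}

```text
clock: 39.38
tool_pos: [0.495, -0.4116, 0.0176]
ee_rot: [[-0.833, 0.553, 0.0], [0.553, 0.833, 0.0], [-0.0, 0.0, -1.0]]
wrist_force: [0.0, 0.6, 2.3]
finger_gap: 0.34
```

Request:
{"api": "drive_tool", "payload": {
  "increments": "200 0 0 -0.3 0 0 0; 200 0 0 -0.8 0 0 0; 200 0 0 -1.2 0 0 0; 200 0 0 -1.2 0 0 0; 200 0 0 -0.8 0 0 0; 200 0 0 -0.4 0 0 0; 200 0 0 0 0 0 0; 200 0 0 0 0 0 0"
}}

```text
clock: 40.05
tool_pos: [0.4949, -0.4119, 0.065]
ee_rot: [[-0.833, 0.553, 0.001], [0.553, 0.833, -0.001], [-0.001, -0.0, -1.0]]
wrist_force: [0.9, 0.5, -0.9]
finger_gap: 0.338
```

```bash
python3 plan.py .6121 -.2171 .065 56.4;python3 -c "
from ov import *
s=arm.observe()['tool_pos']
g=grab('side'); draw(g,{'loupe':[s[0],s[1],0,s[2]-.0185]},['loupe'],'m20.png',s=6,w=66,hh=60,cols=1)
"
```

```text
clock 40.05 pos [ 0.4949 -0.4119  0.065 ] alpha 56.41 tilt [ 0.0006 -0.0005] gap mm 31.8 F [ 0.9  0.5 -0.9]
turn 0.01 shift cm [ 1.02 22.71 -0.  ]
```

View pics/m20.png

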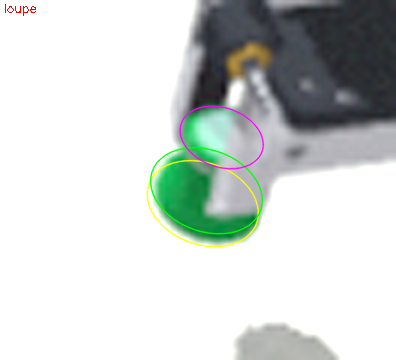

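The loupe is held at a 31.8 mm gap and is level. Carry it to the dish.

Request:
{"api": "drive_tool", "payload": {
  "increments": "200 0.05 0.8 0 0 0 0; 200 0.1 1.6 0 0 0 0; 200 0.12 2.4 0 0 0 0; 200 0.12 2.9 0 0 0 0; 200 0.12 3 0 0 0 0; 200 0.12 3 0 0 0 0; 200 0.12 2.9 0 0 0 0; 200 0.1 2.4 0 0 0 0; 200 0.1 1.7 0 0 0 0; 200 0.05 1.1 0 0 0 0; 200 0 0.6 0 0 0 0; 200 0 0.3 0 0 0 0"
}}

```text
clock: 41.1
tool_pos: [0.6124, -0.2157, 0.0641]
ee_rot: [[-0.834, 0.552, -0.001], [0.552, 0.834, 0.0], [0.001, -0.0, -1.0]]
wrist_force: [0.8, -0.1, 0.0]
finger_gap: 0.336
```

Request:
{"api": "drive_tool", "payload": {
  "increments": "200 0 0 0 0 0 0; 200 0 0 0 0 0 0; 200 0 0 0 0 0 0; 200 0 0 0 0 0 0"
}}

```text
clock: 41.43
tool_pos: [0.6117, -0.2181, 0.0645]
ee_rot: [[-0.832, 0.554, -0.0], [0.554, 0.832, -0.0], [0.0, -0.0, -1.0]]
wrist_force: [0.3, -0.1, -0.5]
finger_gap: 0.336
```

```bash
python3 plan.py .6121 -.2171 .0225 56.4;python3 -c "
from ov import *
from p0 import poses
s=arm.observe()['tool_pos'];poses['loupe']=[s[0],s[1],0,s[2]-.0178]
g=grab('side'); draw(g,poses,['loupe','loupe_dish'],'m21.png',s=6,w=66,hh=60,cols=2)
"
```

```text
clock 41.43 pos [ 0.6117 -0.2181  0.0645] alpha 56.33 tilt [-0.0001 -0.0001] gap mm 31.6 F [ 0.3 -0.1 -0.5]
turn -0.07 shift cm [0.02 0.11 4.2 ]
```

View pics/m21.png

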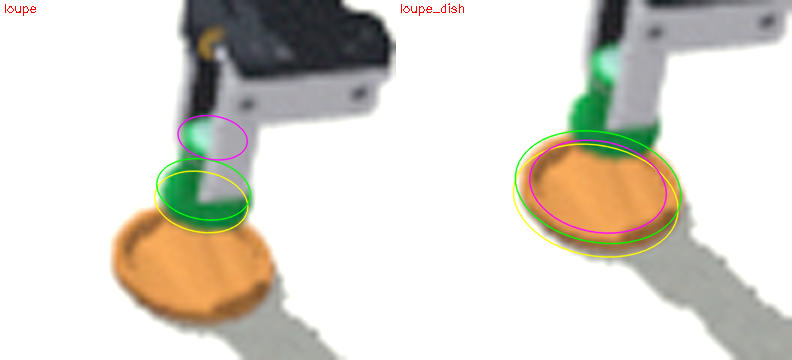

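Good. Landing is expected at TCP z of about 0.0217.

Request:
{"api": "drive_tool", "payload": {
  "increments": "200 0 0.1 0.4 0 0 0; 200 0 0 0.8 0 0 0; 200 0 0 1 0 0 0; 200 0 0 0.8 0 0 0; 200 0 0 0.5 0 0 0; 200 0 0 0.3 0 0 0; 200 0 0 0.1 0 0 0; 200 0 0 0 0 0 0; 200 0 0 0 0 0 0; 200 0 0 0 0 0 0"
}}

```text
clock: 42.32
tool_pos: [0.6131, -0.2165, 0.0261]
ee_rot: [[-0.833, 0.553, 0.001], [0.553, 0.833, -0.0], [-0.001, 0.0, -1.0]]
wrist_force: [-0.1, 0.8, -1.2]
finger_gap: 0.336
```

Request:
{"api": "drive_tool", "payload": {
  "increments": "200 0 0 0.1 0 0 0; 200 0 0 0.1 0 0 0; 200 0 0 0 0 0 0; 200 0 0 0 0 0 0"
}}

```text
clock: 42.65
tool_pos: [0.6126, -0.2162, 0.0235]
ee_rot: [[-0.833, 0.553, 0.0], [0.553, 0.833, 0.0], [0.0, 0.0, -1.0]]
wrist_force: [0.2, -0.3, -1.5]
finger_gap: 0.338
```

Request:
{"api": "drive_tool", "payload": {
  "increments": "200 0 0 0.1 0 0 0; 200 0 0 0.1 0 0 0; 200 0 0 0 0 0 0; 200 0 0 0 0 0 0"
}}

```text
clock: 42.98
tool_pos: [0.6127, -0.2163, 0.0216]
ee_rot: [[-0.833, 0.553, 0.0], [0.553, 0.833, -0.0], [-0.0, 0.0, -1.0]]
wrist_force: [-0.0, 1.4, -0.2]
finger_gap: 0.338
```

Request:
{"api": "drive_tool", "payload": {
  "increments": "200 0 0 0.08 0 0 0; 200 0 0 0 0 0 0; 200 0 0 0 0 0 0"
}}

```text
clock: 43.23
tool_pos: [0.6128, -0.2163, 0.0216]
ee_rot: [[-0.833, 0.553, 0.001], [0.553, 0.833, -0.0], [-0.001, 0.0, -1.0]]
wrist_force: [-2.3, 0.1, 5.3]
finger_gap: 0.34
```

Set down, with 5.3 N upward. Release and rise clear.

Request:
{"api": "drive_tool", "payload": {
  "increments": "165 0 0 0 0 0 0; 155 0 0 0 0 0 0; 140 0 0 0 0 0 0; 110 0 0 0 0 0 0; 80 0 0 0 0 0 0; 60 0 0 0 0 0 0; 50 0 0 0 0 0 0; 50 0 0 0 0 0 0"
}}

```text
clock: 43.9
tool_pos: [0.6126, -0.2163, 0.0206]
ee_rot: [[-0.833, 0.553, -0.0], [0.553, 0.833, 0.0], [0.0, 0.0, -1.0]]
wrist_force: [0.4, -0.7, 0.1]
finger_gap: 0.769
```

Request:
{"api": "drive_tool", "payload": {
  "increments": "50 0 0 -0.5 0 0 0; 50 0 0 -1 0 0 0; 50 0 0 -2 0 0 0; 50 0 0 -3 0 0 0; 50 0 0 -3 0 0 0; 50 0 0 -3 0 0 0; 50 0 0 -2 0 0 0; 50 1 0 -1 0 0 0; 50 2 0 -0.5 0 0 0; 50 2 0 0 0 0 0; 50 1 0 0 0 0 0; 50 0 0 0 0 0 0"
}}

```text
clock: 44.9
tool_pos: [0.5608, -0.1816, 0.1813]
ee_rot: [[-0.833, 0.553, -0.0], [0.553, 0.833, 0.001], [0.001, 0.0, -1.0]]
wrist_force: [1.3, -1.0, -0.3]
finger_gap: 0.802
```

```bash
python3 -c "
from ov import *
from p0 import poses as P
P['loupe']=[*P['loupe_dish'][:3],.004];P['opener']=[*P['long_tray'][:3],.005];P['parts_box']=[*P['lower_box'][:3],.029]
P['cover']=[*P['round_base'][:3],.006]
print(arm.observe()['tool_pos'])
f=grab('top','top1.png');g=grab('side','side1.png')
L=['loupe','opener','parts_box','cover']
draw(f,P,L,'e1.png',s=6,w=66,hh=48,cols=2);draw(g,P,L,'e2.png',s=6,w=66,hh=48,cols=2)"
```

```text
[ 0.56077238 -0.18157397  0.18125505]
```

View pics/e1.png

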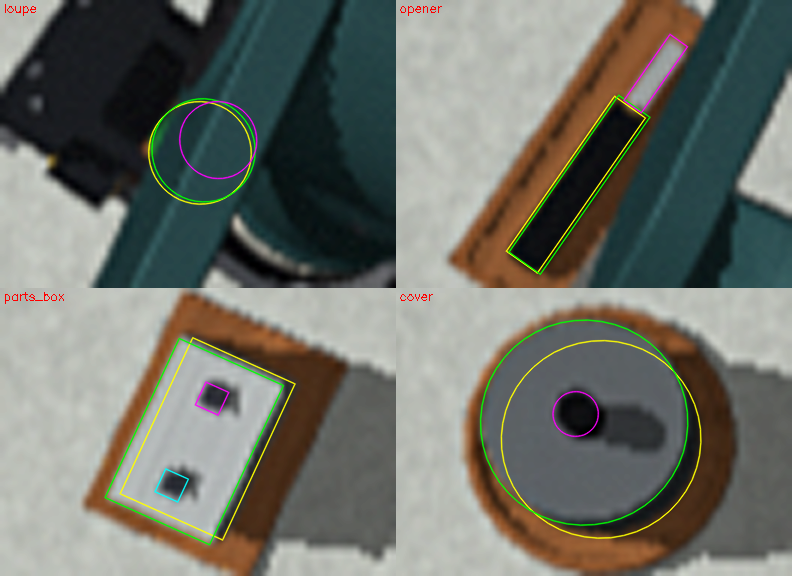

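View pics/e2.png

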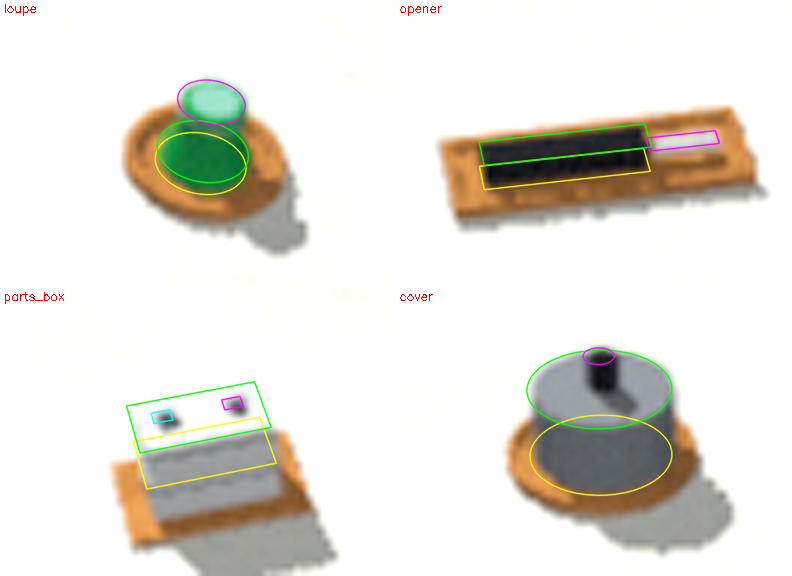

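Both views show all the visible items seated, within about a pixel of the target outlines. The top view of the loupe is blocked by the arm, but the side view shows it central in the dish. Settle and hand in.

Request:
{"api": "drive_tool", "payload": {
  "increments": "50 0 0 0 0 0 0; 50 0 0 0 0 0 0; 50 0 0 0 0 0 0; 50 0 0 0 0 0 0"
}}

```text
clock: 45.33
tool_pos: [0.5629, -0.1834, 0.1802]
ee_rot: [[-0.833, 0.553, -0.001], [0.553, 0.833, 0.0], [0.001, -0.0, -1.0]]
wrist_force: [0.6, 0.6, -0.3]
finger_gap: 0.806
```

```bash
python3 -c "
from rig import ticket
print(ticket.sign_off())"
```

```text
the job is handed in; nothing more can be done
None
```

The bench is closed down and the job was handed in at about 45 s of the 120 s. All five placings looked good in my last checks; sign-off gives no verdict.

- **Placing:** The movement and loupe were lowered until the wrist felt the floor (about 4–5 N), then released. The cover and parts box were lowered the same way. The opener was released at its computed height, without a clear contact reading.
- **Parts box:** The contact height matched the locked position. A box resting on the lugs would have stopped about 4.5 mm higher.
- **Final pictures:** The loupe, opener, parts box and cover sit level and within about one pixel (2–3 mm) of their holders' centres. The parts box showed the largest offset in the side view, about a pixel right and down; the top view put it on target.
- **Not seen at the end:**
  - The movement is hidden under the cover. It was last seen upright and within about 2 mm of the middle, and the cover seated at its full depth over it.
  - The arm blocked the top view of the loupe, so only the side view confirms it.

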